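# Re-lamp the cup steriliser

## Robot

A 7-joint arm with a two-finger parallel gripper is mounted at the origin on the work surface. World frame = base frame: x ahead of the robot, y to its left, z up, the work surface at z = 0. Lengths are in mm, angles in rad, forces in N, time in s.
With the tool pointing down it reaches from about 400 to 875 mm from the base axis. Payload 6.5 kg.
Tool frame: the origin (TCP) lies on the centre line of the jaws, within the pads' length; the fingertips stand ahead of it and the grasp point (between the pads) is the TCP (r.tip_extent is the z of the fingertips in the tool frame, in mm); z points along the fingers, y is the line along which they close (so a half turn about z gives the same grasp; the last joint's range is limited). The gripper opens to 88 mm and grips with 3 to 60 N. Pads are 18 mm wide; open, the fingers measure 123 mm over their backs; the gripper's body (75 mm by 187 mm) begins 45 mm behind the grasp point.
Start: joints at [1.082, 0.536, -0.004, 1.538, 0.003, 1.067, -0.071], TCP at [266.701, -592.757, 257.716] pointing down, gripper open.
Joint ranges: [-2.7, 2.7], [-0.37, 2.16], [-1.27, 1.26], [0.24, 2.4], [-1.31, 4.45], [0.19, 1.91], [-2.76, 2.76]. Speed limits (rad/s): [2.39, 2.39, 3.14, 3.14, 3.14, 3.14, 3.14].

## Interface

Orientations are given as [roll, pitch, yaw] about the fixed x, y, z axes, in that order (R = Rz(yaw) Ry(pitch) Rx(roll)).
In Python, from station import r gives the robot as it stands.
- The arm moves only by the shell command python3 -m jog 'ROWS' [FORCE]. ROWS is JSON, a list that holds one entry, the list of rows, each a list of 7 numbers: the shift along the tool's x, y, z in mm, then the turn, a rotation vector about the tool's x, y, z in degrees, then the opening, from 0 (shut) to 1 (fully open). A call has 1 to 5 rows; each row shifts and turns the commanded pose from where the row before left it, along the tool's axes as they then stand; what a row does not reach is not made up. A row lasts 1/10 s, in which the tool goes at most 50 mm and 8.59 degrees, less where a joint would pass 70% of its speed; a pose out of reach is approached as far as the arm can. A call with a gripper value outside its range is refused whole. The fingers move at their own pace and stop on an object; FORCE is the grip in N (left out, the last holds). Time passes only in rows, so rows that do not move let the fingers close. It gives the time, the measured TCP pose, the force, the opening and the grip force at its end, in the units of the state.
- r.observe(): the state, without advancing time (a new reading comes with each control period).
- r.capture(name): name is "side" or "top" or "wrist"; returns a dict with "pixels" (384x512x3 uint8, blue, green, red), "depth" (384x512 float32, mm along the optical axis (not along the pixel's ray), 0 where there is no reading), "camera_matrix" (3x3 intrinsics, pixels), "origin" and "attitude" of the camera in the world. Camera axes: x right, y up, looking along -z (the intrinsics and any distortion apply to the point x, -y, -z); pixel columns grow to the right and rows downward; lengths in mm; the calibration is good to about 2 mm. A picture is of the moment at which its call begins.
- r.hand_in(): hands the job in; it is judged then, once.
The state is a dict: "t": time; "joints": joint angles; "qd": joint speeds; "joint_torque": joint torques, N m; "tcp_pos": TCP position; "ee_rot": TCP orientation; "force": force on the tool from outside, world axes, zero at the start; "torque": the same for the moment, N m; "grip_width": finger opening in mm; "grip_force": force on a finger pad.
Only numpy, scipy, OpenCV 4.12 (cv2) and the standard library are available. Lean on these libraries where they do the work, as an engineer would, in place of code of your own. Each camera call takes 0.05 s, during which the arm holds its last target. There are 200 camera calls.

## Task

Change the lamps of the cup steriliser: first switch the power lever off, then pull every spent (brown, black-capped) tube out of the lamp unit and lay it down in the discard tray, and snap every new (pale blue, white-capped) tube fully home between the spring clips of a bay of its own. When all that is done, switch the power lever fully on again. The tubes are thin glass, so grip and press them gently (the fingers never bearing on one with more than 50 N in all), and leave the crockery around alone.

Things in the scene. Friction and masses are not known exactly. Their poses are not given: they have to be found in the camera images.
- new0: new lamp tube, pale blue glass, white caps, may be absent; starts on the mat, axis 15 mm above the table; 150 mm long along its own x, 90 g; origin at its centre. Middle 92 mm: round glass, 20 mm thick; hold it there, at the centre. Each end: a hexagonal cap (24 mm over flats, 28 over corners, 20 mm long), then a round tip 22 mm across, 9 mm long, the last 5 mm tapering to 6 mm. Any way round fits.
- new1: new lamp tube, pale blue glass, white caps, may be absent; starts on the mat, axis 15 mm above the table; size and shape as new0. The glass cracks if the fingers bear on it with more than 50 N, the forces of both fingers added up: grip with 20 N a finger at most.
- new2: new lamp tube, pale blue glass, white caps, may be absent; starts on the mat, axis 15 mm above the table; size and shape as new0.
- old0: spent lamp tube, brown glass, black caps, may be absent; starts snapped into a bay; size, shape and glass strength as the new ones; origin at its centre, x along it.
- old1: spent lamp tube, brown glass, black caps, may be absent; starts snapped into a bay; size, shape and glass strength as the new ones; origin at its centre, x along it.
- old2: spent lamp tube, brown glass, black caps, may be absent; starts snapped into a bay; size, shape and glass strength as the new ones; origin at its centre, x along it.
- unit: lamp unit, fixed: aluminium plate 200 x 250 x 8 mm with rails 44 mm high along both 250 mm edges; origin at the middle of its underside, x along the tubes, y across the 3 bays, 80 mm apart. In each bay two grey supports, 112 mm apart, take the tube's caps in 30 mm slots with flared mouths; between them the plate is clear for fingers, 37 mm below a seated tube's axis.
- bay0 (a point): outer bay on the unit's -y side: centre of a tube seated there, 45 mm above the table, x along the tube. At each end a copper spring clip: a cross bar 8 mm thick, centred 10.5 mm above the seated axis, overhangs the tip by 3.5 mm and gives only outward along the tube.
- bay1 (a point): the middle bay, same as bay0. To fit a tube lay it level over the bay and press straight down at its middle: its tips touch the bars about 20 mm above the seat, spread them (6 to 14 N in all) and the tube snaps under them onto the supports. The same force straight up pulls it out.
- bay2 (a point): outer bay on the unit's +y side, same as bay0.
- tray: discard tray for spent tubes, fixed: open steel tray 180 x 205 mm, 24 mm high, walls and floor 4 to 5 mm thick; origin at the centre of its underside, x along the 180 mm side. Room for three tubes side by side along x, 56 mm apart.
- mat: thin blue mat the new tubes start on, fixed, 200 x 300 x 3 mm; origin at table level, 10 mm to the -y side of its centre. Black stops 6 mm thick, tops 17 mm above the table, stand at y = -55, 55 and 155 mm, from 42 to 100 mm either side of x = 0, and keep the tubes from rolling together; between them, at mid length, fingers have room.
- power (a joint): angle of the power lever (rad): 1.0 leans fully over to the +x side of its block, ON; 0 leans fully over to the -x side, OFF. Starts near 1. Stays where it is left; the tip needs about 1 N.
- power_base: block of the power lever, fixed, grey, 70 x 50 x 25 mm; origin at the centre of its underside. The lever swings in the block's x-z plane about an axis 22 mm above the origin, 0.5 rad to either side of upright.
- power_tip (a point): centre of the red ball (26 mm across) at the end of the power lever, 80 mm from its pivot; the stem is 10 mm thick.
- cup0: bystander, not to be disturbed: steel cup, 66 mm across, 68 mm high; origin at the centre of its underside.
- cup1: bystander, not to be disturbed: steel cup, 66 mm across, 68 mm high; origin at the centre of its underside.
- cup2: bystander, not to be disturbed: steel cup, 66 mm across, 68 mm high; origin at the centre of its underside.
- dish: bystander, not to be disturbed: small white dish, 84 mm across, 22 mm high; origin at the centre of its underside.
- bowl: bystander, not to be disturbed: steel bowl, 130 mm across, 55 mm high; origin at the centre of its underside.
- sauce: bystander, not to be disturbed: white bottle with a black cap, 68 mm across, 190 mm high; origin at the centre of its underside.
- tongs: bystander, not to be disturbed: steel tongs with red grips, 200 mm long, lying; origin at the middle of its underside.

How it is judged:
By the outcome, as a careful person would: the job done as asked, in the order asked, and still so for the second after the job is handed in, with the robot touching nothing.
Of old0, old1, old2 only 2 to 3 are there at a start; the rules pass over those that are not, and their reading is None.
Of new0, new1, new2 only 2 to 3 are there at a start; the rules pass over those that are not, and their reading is None.
At some moment in a run one of new0, new1, new2 may be knocked a few centimetres aside while the robot is not near it.
Once in a run the grip may slacken for a moment while it holds something.
It also fails if it takes over 210 s, if anything falls off the work surface, if the arm or the gripper's body presses on something with over 40 N, if the wrist force passes 120 N, or if a joint passes its speed limit or range.

## Working session

There is one attempt and no reset: what is moved stays moved. The work goes in short steps, Python scripts to look and compute and a shell command to move; the robot and the scene stay as the last step left them, time stands still between calls to the robot, and variables do not carry over. Pictures are saved under pics/ and viewed, at most 14 in all, crops included, and the job is handed in when it is done.

```bash
ls; mkdir -p pics
cat > h.py <<'E'
import numpy as np,cv2
from station import r
from scipy.spatial.transform import Rotation as R
def cap(n,save=None):
    c=r.capture(n)
    if save: cv2.imwrite('pics/'+save+'.png',np.ascontiguousarray(c['pixels']))
    return c
def att(c):
    a=np.array(c['attitude'],float)
    if a.shape==(3,3): return a
    return R.from_euler('xyz',a).as_matrix() if a.size==3 else R.from_quat(a).as_matrix()
def ray(c,u,v):
    K=np.array(c['camera_matrix']);p=np.array([(u-K[0,2])/K[0,0],-(v-K[1,2])/K[1,1],-1.])
    return np.array(c['origin'],float),att(c)@p
def plane(c,u,v,z):
    o,d=ray(c,u,v);return o+d*(z-o[2])/d[2]
def cloud(c):
    K=np.array(c['camera_matrix']);h,w=c['depth'].shape
    u,v=np.meshgrid(np.arange(w),np.arange(h))
    p=np.stack([(u-K[0,2])/K[0,0],-(v-K[1,2])/K[1,1],-np.ones((h,w))],-1)*c['depth'][...,None]
    return p@att(c).T+np.array(c['origin'])
E
python3 - <<'E'
from h import *
for n in ('top','side','wrist'):
    c=cap(n,n+'0');print(n,c['origin'],c['attitude'],c['camera_matrix'],[k for k in c])
    np.savez('pics/'+n+'0.npz',**{k:np.array(c[k]) for k in c})
print(r.observe(),r.tip_extent)
E
```

```text
pics
top [ 457.86644123   19.00060483 1454.17633955] [ 7.49605822e-02  1.44876750e-03 -1.55559600e+00] [[481.13311283   0.         252.34530157]
 [  0.         481.13311283 179.01126548]
 [  0.           0.           1.        ]] ['pixels', 'depth', 'camera_matrix', 'origin', 'attitude']
side [ 397.65329273 -714.38439012 1003.67614488] [ 0.68962608  0.00926058 -0.27539414] [[436.05119595   0.         258.01720443]
 [  0.         436.05119595 184.9778317 ]
 [  0.           0.           1.        ]] ['pixels', 'depth', 'camera_matrix', 'origin', 'attitude']
wrist [ 334.39661802 -561.66208504  385.04748426] [-0.29619437  0.00172682 -1.14813538] [[265.17081105   0.         258.6837367 ]
 [  0.         265.17081105 190.52974464]
 [  0.           0.           1.        ]] ['pixels', 'depth', 'camera_matrix', 'origin', 'attitude']
{'t': 0.15, 'joints': array([ 1.08180503,  0.53696428, -0.00438674,  1.53862495,  0.00261743,
        1.06727965, -0.07120204]), 'qd': array([ 0.00171703, -0.00189537,  0.00119169, -0.00270248,  0.00088912,
       -0.00067617, -0.00024025]), 'joint_torque': array([ 3.02265616e-03, -5.71323109e+01,  9.92399454e-01, -2.51825809e+01,
       -5.61626279e-02,  1.51928177e-02,  7.54174357e-05]), 'tcp_pos': array([ 266.48588921, -592.3889928 ,  257.0671487 ]), 'ee_rot': array([-3.14032861e+00,  1.37308007e-04,  4.22824543e-01]), 'force': array([-0.40237718,  0.45652681, -0.23459138]), 'torque': array([0.03274699, 0.01757267, 0.00980118]), 'grip_force': 0.0, 'grip_width': 88.22529017209575} 19.0
```

View pics/top0.png

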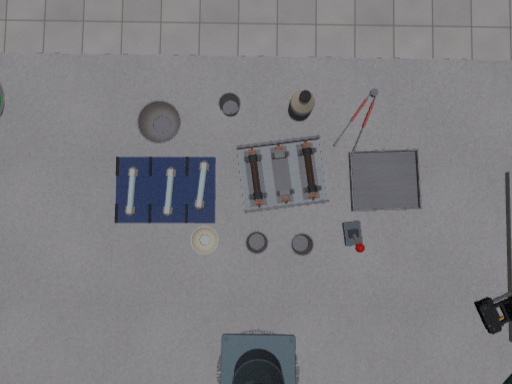

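View pics/side0.png

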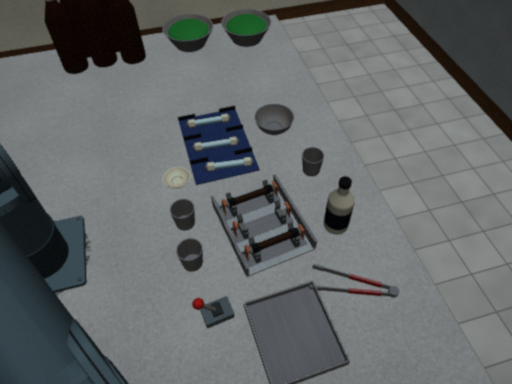

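The top view shows new tubes at (131,191), (169,191) and (202,186). Spent tubes are at (256,178) and (310,170), and the middle bay (282,173) is empty. The lever ball is at (360,248), leaning towards the robot, and the tray is at (385,180). The side view agrees.

```bash
cat >> h.py <<'E'
def blobs(c,mask,z,amin=6,roi=None):
    """per blob: centroid & rect axis projected on plane z -> x,y,yaw,len,wid"""
    m=mask.astype(np.uint8)*255
    if roi is not None:
        q=np.zeros_like(m);a,b,d,e=roi;q[b:e,a:d]=m[b:e,a:d];m=q
    out=[]
    n,l,s,_=cv2.connectedComponentsWithStats(m)
    for i in range(1,n):
        if s[i,4]<amin: continue
        v,u=np.where(l==i)
        P=np.array([plane(c,a,b,z)[:2] for a,b in zip(u,v)]).astype(np.float32)
        (x,y),_,_=cv2.minAreaRect(P)
        mu=P.mean(0);w,V=np.linalg.eigh(np.cov(P.T)+1e-6*np.eye(2));a=V[:,1]
        t=(P-mu)@a;ang=np.degrees(np.arctan2(a[1],a[0]))
        ang=(ang+90)%180-90
        out.append([round(float(k),1) for k in (mu[0],mu[1],ang,np.ptp(t),np.ptp((P-mu)@V[:,0]),u.mean(),v.mean(),len(u))])
    return out
E
python3 - <<'E'
from h import *
c=dict(np.load('pics/top0.npz'));s=dict(np.load('pics/side0.npz'))
for nm,c in(('top',c),('side',s)):
    hsv=cv2.cvtColor(c['pixels'],cv2.COLOR_BGR2HSV);H,S,V=[hsv[...,i].astype(int) for i in range(3)]
    B,G,Rr=[c['pixels'][...,i].astype(int) for i in range(3)]
    roi=(100,90,430,260) if nm=='top' else (150,90,420,380)
    print(nm)
    print('ball',blobs(c,((H<6)|(H>174))&(S>170)&(V>110),80,15,roi))
    print('new',blobs(c,(V>120)&(V>0)&((B-Rr)>-20),15,30,(115,155,216,225) if nm=='top' else (180,100,260,180)))
    print('copper',blobs(c,(H>3)&(H<15)&(S>110)&(V>90),50,3,roi))
    print('mat',blobs(c,(H>105)&(H<130)&(S>90),3,200,roi))
    print('brown',blobs(c,(S>90)&(V<90)&((H<15)|(H>170)),45,20,roi))
    if nm=='top':
        P=cloud(c)
        for k,(u,v) in dict(tray=(385,180),lever=(353,232),unit=(283,173),cupA=(257,242),cupB=(302,244),sauce=(305,97),cupC=(230,104),tubes=(169,192)).items():
            print(k,P[v,u].round(0),plane(c,u,v,0).round(0))
E
python3 - <<'E'
import cv2,numpy as np
a=cv2.imread('pics/top0.png')
cv2.imwrite('pics/z1.png',cv2.resize(a[130:260,230:430],None,fx=4,fy=4,interpolation=cv2.INTER_CUBIC))
E
```

```text
top
ball [[371.3, -284.6, 12.5, 20.9, 20.0, 359.8, 247.4, 48.0]]
new [[631.3, 293.0, -87.6, 301.4, 45.4, 162.9, 156.0, 201.0], [547.3, 176.7, -5.7, 135.9, 19.9, 200.9, 184.4, 267.0], [525.6, 387.4, -2.6, 135.4, 18.3, 130.4, 190.6, 259.0], [526.4, 273.4, -3.4, 133.0, 18.9, 168.4, 190.9, 256.0], [432.9, 265.4, -85.8, 301.1, 68.4, 170.2, 222.3, 210.0]]
copper [[669.3, -132.7, -79.0, 20.8, 5.8, 305.7, 143.9, 16.0], [657.7, -53.0, -84.7, 20.8, 6.4, 278.5, 147.4, 15.0], [646.3, 25.9, -75.9, 15.0, 5.8, 251.7, 150.8, 12.0], [518.5, -155.1, -75.2, 19.2, 7.1, 313.0, 195.2, 18.0], [506.6, -75.3, -76.1, 18.4, 7.0, 285.6, 198.9, 16.0], [495.6, 4.1, -82.1, 18.1, 6.5, 258.4, 202.2, 17.0]]
mat [[530.7, 285.3, 87.9, 301.2, 205.3, 165.3, 189.7, 4827.0]]
brown []
tray [ 570. -378.    4.] [ 570. -379.    0.]
lever [ 413. -274.   37.] [ 412. -282.    0.]
unit [586. -69.   9.] [587. -70.   0.]
cupA [378.   6.   2.] [378.   6.   0.]
cupB [ 374. -129.    2.] [ 374. -129.    0.]
sauce [ 774. -115.  192.] [ 822. -135.    0.]
cupC [796.  95.   2.] [797.  95.   0.]
tubes [523. 271.  21.] [524. 274.   0.]
side
b
[... 648 characters left out ...]
, 20.1, 6.9, 300.6, 227.3, 17.0], [520.0, -147.3, -81.4, 19.3, 7.0, 247.1, 248.3, 21.0]]
mat [[529.2, 274.7, 86.7, 310.6, 215.0, 216.7, 147.0, 2894.0]]
brown [[648.3, 19.6, 66.8, 26.0, 6.7, 275.9, 189.3, 20.0], [574.5, 19.4, 9.3, 96.0, 18.7, 250.6, 195.1, 137.0], [659.4, -59.7, 65.9, 24.2, 8.8, 288.5, 210.2, 24.0], [505.4, -75.2, 82.2, 32.2, 12.8, 234.8, 227.9, 21.0], [672.7, -134.4, 72.4, 40.7, 10.0, 302.2, 231.2, 28.0], [598.6, -139.3, 8.2, 96.0, 18.7, 275.7, 239.4, 165.0], [515.8, -157.2, 80.9, 29.5, 13.4, 246.6, 253.0, 21.0], [768.8, -311.2, -34.5, 77.4, 7.2, 364.6, 281.1, 80.0], [755.9, -338.4, -21.4, 77.3, 6.5, 364.4, 292.6, 78.0], [372.3, -264.0, -1.0, 24.2, 12.8, 198.6, 306.4, 25.0]]
```

View pics/z1.png

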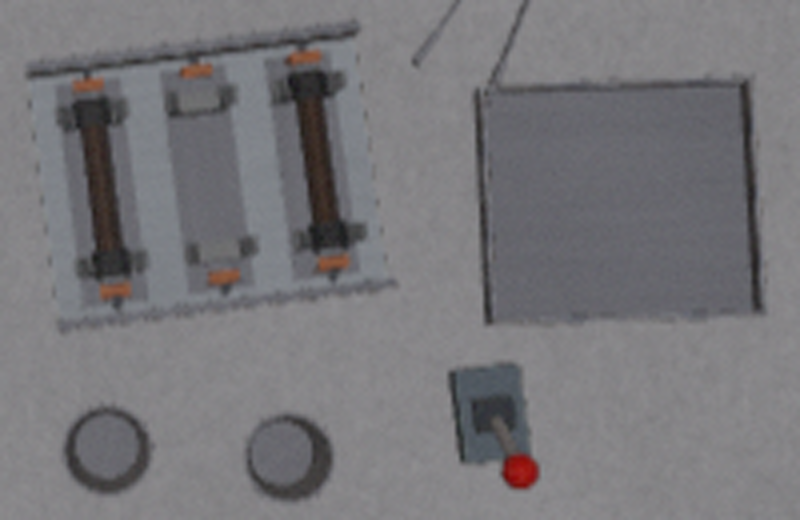

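The zoomed crop shows spent tubes in the two outer bays at crop (103,180) and (318,155), with the middle bay empty. The lever ball is at (520,470), on the robot side of its block. First move: close the gripper and go behind the lever ball.

```bash
cat >> h.py <<'E'
def go(x,y,z,yaw):
    o=r.observe();Rt=R.from_euler('xyz',o['ee_rot']).as_matrix()
    Rg=R.from_euler('xyz',[np.pi,0,np.radians(yaw)]).as_matrix()
    rv=np.degrees(R.from_matrix(Rt.T@Rg).as_rotvec())
    d=np.array([x,y,z])-o['tcp_pos']
    print('turn(tool)',rv.round(1),'shift before turn',(Rt.T@d).round(1),'after turn',(Rg.T@d).round(1))
def st():
    o=r.observe();print('t',round(o['t'],1),'tcp',o['tcp_pos'].round(1),'rot',np.degrees(o['ee_rot']).round(1),'F',o['force'].round(1),'w',round(o['grip_width'],1),'gf',round(o['grip_force'],1))
E
python3 -m jog '[[[0,0,0,0,0,8.3,0],[0,0,0,0,0,8.3,0],[10,-25,0,0,0,0,0],[20,-45,0,0,0,0,0],[20,-45,0,0,0,0,0]]]' 20
python3 -m jog '[[[20,-48,0,0,0,0,0],[20,-48,0,0,0,0,0],[12,-45,0,0,0,0,0],[9,-40,0,0,0,0,0],[0,0,0,0,0,0,0]]]'
python3 -m jog '[[[0,0,30,0,0,0,0],[0,0,40,0,0,0,0],[0,0,30,0,0,0,0],[0,0,0,0,0,0,0],[0,0,0,0,0,0,0]]]'
python3 - <<'E'
from h import *
st();go(338,-284,100,7.5)
E
```

```text
t: 0.65
tcp_pos: [300.8, -470.9, 257.2]
ee_rot: [-3.141, 0.0, 0.132]
force: [1.1, 0.2, -0.0]
grip_width: 50.4
grip_force: 0.0
t: 1.15
tcp_pos: [336.9, -283.3, 257.5]
ee_rot: [-3.139, 0.001, 0.14]
force: [0.6, 0.6, 0.6]
grip_width: 10.1
grip_force: 0.0
t: 1.65
tcp_pos: [336.3, -289.0, 158.0]
ee_rot: [-3.141, 0.001, 0.132]
force: [0.1, 0.1, 0.6]
grip_width: 0.6
grip_force: 0.0
t 1.6 tcp [ 336.3 -289.   158. ] rot [-180.     0.     7.6] F [0.1 0.1 0.6] w 0.6 gf 0.0
turn(tool) [-0.   0.   0.1] shift before turn [ 2.4 -4.7 58. ] after turn [ 2.3 -4.8 58. ]
```

```bash
python3 -m jog '[[[2,-5,28,0,0,0,0],[0,0,30,0,0,0,0],[0,0,0,0,0,0,0],[6,0,0,0,0,0,0],[8,0,0,0,0,0,0]]]'
python3 -m jog '[[[8,0,0,0,0,0,0],[8,0,0,0,0,0,0],[8,0,0,0,0,0,0],[8,0,0,0,0,0,0],[8,0,0,0,0,0,0]]]'
python3 -m jog '[[[8,0,0,0,0,0,0],[8,0,0,0,0,0,0],[6,0,0,0,0,0,0],[4,0,0,0,0,0,0],[0,0,0,0,0,0,0]]]'
python3 - <<'E'
from h import *
st();c=cap('top','lev1');P=plane(c,0,0,0)
hsv=cv2.cvtColor(c['pixels'],cv2.COLOR_BGR2HSV);H,S,V=[hsv[...,i].astype(int) for i in range(3)]
m=((H<6)|(H>174))&(S>150)&(V>80)
print(blobs(c,m,92,5,(330,200,400,270)))
c=cap('side')
hsv=cv2.cvtColor(c['pixels'],cv2.COLOR_BGR2HSV);H,S,V=[hsv[...,i].astype(int) for i in range(3)]
m=((H<6)|(H>174))&(S>150)&(V>80)
print(blobs(c,m,92,5,(170,260,260,340)))
E
```

```text
t: 2.15
tcp_pos: [352.9, -282.5, 101.6]
ee_rot: [3.139, -0.002, 0.132]
force: [-2.0, -0.1, 1.7]
grip_width: 0.3
grip_force: 1.2
t: 2.65
tcp_pos: [392.1, -275.9, 99.8]
ee_rot: [3.142, -0.0, 0.133]
force: [-1.4, 0.2, 1.6]
grip_width: 0.2
grip_force: 0.5
t: 3.15
tcp_pos: [417.7, -272.5, 99.7]
ee_rot: [3.142, -0.0, 0.134]
force: [-0.5, 0.3, 0.5]
grip_width: 0.5
grip_force: 0.0
t 3.1 tcp [ 417.7 -272.5   99.7] rot [180.   -0.    7.7] F [-0.5  0.3  0.5] w 0.5 gf 0.0
[]
[[440.8, -275.2, 41.3, 6.4, 5.2, 227.1, 294.1, 8.0]]
```

```bash
python3 -m jog '[[[4,0,0,0,0,0,0],[3,0,0,0,0,0,0],[3,0,0,0,0,0,0],[2,0,0,0,0,0,0],[0,0,0,0,0,0,0]]]'
python3 -m jog '[[[2,0,0,0,0,0,0],[0,0,0,0,0,0,0]]]'
```

```text
t: 3.75
tcp_pos: [426.1, -271.4, 99.4]
ee_rot: [-3.14, 0.005, 0.132]
force: [-7.8, -0.9, 4.9]
grip_width: 0.5
grip_force: 4.2
t: 3.95
tcp_pos: [426.3, -271.4, 99.3]
ee_rot: [-3.139, 0.008, 0.131]
force: [-13.3, -1.1, 9.9]
grip_width: 0.5
grip_force: 6.5
```

```bash
python3 -m jog '[[[-10,0,0,0,0,0,0],[-12,0,0,0,0,0,0],[0,0,-30,0,0,0,0],[0,0,-50,0,0,0,0],[0,0,-50,0,0,0,0]]]'
python3 -m jog '[[[25,-22,-20,0,0,-0.8,1],[36,-32,0,0,0,0,1],[36,-32,0,0,0,0,1],[36,-32,0,0,0,0,1],[36,-32,0,0,0,0,1]]]'
python3 -m jog '[[[36,-32,0,0,0,0,1],[2,-1,0,0,0,0,1],[0,0,0,0,0,0,1],[0,0,0,0,0,0,1]]]'
cat > /dev/null
python3 - <<'E'
from h import *
st();c=cap('wrist','w1')
np.savez('pics/w1.npz',**{k:np.array(c[k]) for k in c})
c=cap('top','t2')
hsv=cv2.cvtColor(c['pixels'],cv2.COLOR_BGR2HSV);H,S,V=[hsv[...,i].astype(int) for i in range(3)]
print(blobs(c,((H<6)|(H>174))&(S>150)&(V>80),92,5,(330,200,400,270)))
E
```

```text
t: 4.45
tcp_pos: [408.4, -273.4, 230.9]
ee_rot: [-3.141, 0.001, 0.133]
force: [1.3, -0.3, -0.0]
grip_width: 0.7
grip_force: 0.0
t: 4.95
tcp_pos: [555.6, -99.4, 250.0]
ee_rot: [3.141, -0.001, 0.147]
force: [1.0, -1.2, -0.4]
grip_width: 38.4
grip_force: 0.0
t: 5.35
tcp_pos: [586.6, -64.1, 249.5]
ee_rot: [3.141, 0.001, 0.146]
force: [-0.2, -0.2, 1.3]
grip_width: 70.6
grip_force: 0.0
t 5.3 tcp [586.6 -64.1 249.5] rot [180.    0.    8.3] F [-0.2 -0.2  1.3] w 70.6 gf 0.0
[[447.4, -270.8, -70.2, 22.5, 21.2, 355.8, 220.4, 56.0]]
```

View pics/w1.png

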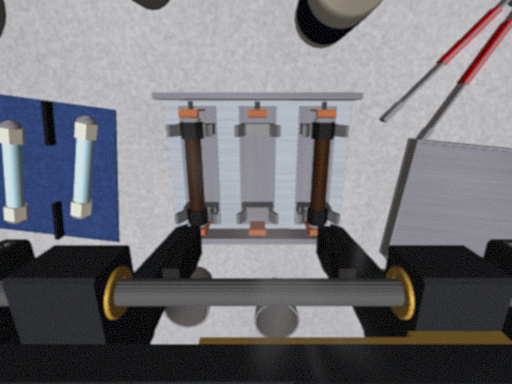

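The wrist view shows spent tubes at (194,170) and (321,170), and clip bars at about (188,112), (257,112), (325,112) with the lower ones at (257,228). The lever is off, with the ball at x=447. I'll measure from here.

Run:
```python
from h import *
c=dict(np.load('pics/w1.npz'))
hsv=cv2.cvtColor(c['pixels'],cv2.COLOR_BGR2HSV);H,S,V=[hsv[...,i].astype(int) for i in range(3)]
for b in blobs(c,(H>3)&(H<15)&(S>110)&(V>110),59,20,(150,90,360,245)): print('cu',b)
for b in blobs(c,(S>80)&(V<110)&((H<15)|(H>170)),51,150,(170,135,345,205)): print('br',b)
o=r.observe();print(ray(c,0,0)[0])
```

```text
cu [644.8, 26.4, -80.1, 21.3, 8.0, 188.2, 112.9, 136.0]
cu [656.2, -52.0, -81.3, 20.8, 7.8, 256.9, 113.0, 129.0]
cu [667.6, -130.6, -82.5, 21.2, 8.9, 325.8, 113.0, 135.0]
cu [497.8, -3.4, -8.9, 12.8, 6.8, 203.2, 231.3, 38.0]
cu [507.3, -73.4, -82.7, 19.9, 7.6, 256.8, 231.8, 82.0]
cu [517.6, -146.6, 77.5, 12.3, 9.9, 312.9, 232.0, 58.0]
br [597.0, -140.6, 8.4, 84.0, 17.2, 319.8, 171.5, 718.0]
br [551.0, 14.4, 12.9, 49.9, 16.5, 194.2, 189.3, 292.0]
[660.34860199 -53.30780588 377.55931686]
```

```bash
python3 -m jog '[[[-2,25,10,0,0,0,0.5],[-2,35,30,0,0,0,0.5],[0,18,45,0,0,0,0.5],[0,0,45,0,0,0,0.5],[0,0,30,0,0,0,0.5]]]'
python3 - <<'E'
from h import *
st();go(593.4,-141.7,54,8.2)
c=cap('wrist')
hsv=cv2.cvtColor(c['pixels'],cv2.COLOR_BGR2HSV);H,S,V=[hsv[...,i].astype(int) for i in range(3)]
for b in blobs(c,(S>80)&(V<110)&((H<15)|(H>170)),51,150,(120,50,400,300)): print('br',b)
cv2.imwrite('pics/w2.png',c['pixels'])
E
```

```text
t: 5.95
tcp_pos: [592.5, -142.8, 87.0]
ee_rot: [-3.142, 0.003, 0.143]
force: [-0.1, 0.4, -0.3]
grip_width: 44.9
grip_force: 0.0
t 6.0 tcp [ 592.5 -142.8   87. ] rot [-180.     0.2    8.2] F [-0.1  0.4 -0.3] w 44.9 gf 0.0
turn(tool) [-0.   0.2  0. ] shift before turn [ 1.1 -0.9 33. ] after turn [ 1.  -0.9 33. ]
br [622.0, -138.0, 10.1, 35.1, 17.3, 257.9, 182.0, 1069.0]
br [561.8, -142.6, 17.0, 26.9, 13.9, 252.2, 264.4, 358.0]
```

View pics/w2.png

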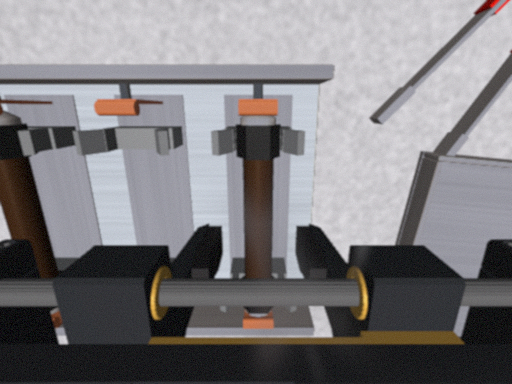

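The tube at column 258 lies centred between the fingers (223 and 297). Going down to grip it.

```bash
python3 -m jog '[[[1,-1,15,0,0,0,0.5],[0,0,13,0,0,0,0.5],[0,0,5,0,0,0,0.5],[0,0,0,0,0,0,0],[0,0,0,0,0,0,0]]]' 19
python3 -m jog '[[[0,0,0,0,0,0,0],[0,0,0,0,0,0,0],[0,0,-2,0,0,0,0],[0,0,-2,0,0,0,0],[0,0,-2,0,0,0,0]]]'
python3 -m jog '[[[0,0,-2,0,0,0,0],[0,0,-2,0,0,0,0],[0,0,-2,0,0,0,0],[0,0,-2,0,0,0,0],[0,0,-2,0,0,0,0]]]'
python3 -m jog '[[[0,0,-4,0,0,0,0],[0,0,-6,0,0,0,0],[0,0,-10,0,0,0,0],[0,0,-15,0,0,0,0],[0,0,-15,0,0,0,0]]]'
```

```text
t: 6.5
tcp_pos: [596.4, -139.4, 57.6]
ee_rot: [3.141, -0.001, 0.147]
force: [-0.1, -0.7, -0.3]
grip_width: 30.1
grip_force: 0.0
t: 7.0
tcp_pos: [595.2, -139.0, 62.5]
ee_rot: [-3.141, 0.001, 0.147]
force: [1.4, -0.1, -3.9]
grip_width: 19.2
grip_force: 19.0
t: 7.5
tcp_pos: [596.0, -139.0, 73.1]
ee_rot: [-3.141, -0.001, 0.147]
force: [2.1, 0.5, -2.2]
grip_width: 19.2
grip_force: 19.0
t: 8.0
tcp_pos: [595.6, -139.5, 124.3]
ee_rot: [3.141, 0.0, 0.147]
force: [-0.4, -0.2, -0.3]
grip_width: 19.5
grip_force: 19.0
```

```bash
python3 -m jog '[[[-3,15,0,0,0,5.9,0],[-5,35,0,0,0,0,0],[-6,40,0,0,0,0,0],[-6,40,0,0,0,0,0],[-6,40,0,0,0,0,0]]]'
python3 -m jog '[[[-5,40,0,0,0,0,0],[-5,40,0,0,0,0,0],[0,20,0,0,0,0,0],[0,12,0,0,0,0,0],[0,0,0,0,0,0,0]]]'
python3 - <<'E'
from h import *
st();c=cap('wrist','w3');np.savez('pics/w3.npz',**{k:np.array(c[k]) for k in c})
P=cloud(c)
t=cap('top')
Q=cloud(t)
# tray rim from top depth: points z 15..35
for n,X in(('w',P),('t',Q)):
    m=(X[...,2]>17)&(X[...,2]<30)&(abs(X[...,0]-570)<130)&(abs(X[...,1]+378)<150)
    p=X[m][:,:2].astype(np.float32);print(n,len(p),cv2.minAreaRect(p) if len(p) else '')
E
```

```text
t: 8.5
tcp_pos: [578.7, -312.2, 124.3]
ee_rot: [3.141, -0.001, 0.044]
force: [-0.0, -0.4, -0.7]
grip_width: 19.0
grip_force: 19.0
t: 9.0
tcp_pos: [573.4, -424.3, 123.5]
ee_rot: [3.141, -0.001, 0.042]
force: [-0.7, -0.2, -1.5]
grip_width: 19.6
grip_force: 19.0
t 9.0 tcp [ 573.4 -424.3  123.5] rot [179.9  -0.    2.4] F [-0.7 -0.2 -1.5] w 19.6 gf 19.0
w 4516 ((578.3558349609375, -356.5665588378906), (261.0192565917969, 239.8046112060547), 4.748201370239258)
t 367 ((583.0374145507812, -363.1726989746094), (250.8153076171875, 234.4641876220703), 8.477294921875)
```

View pics/w3.png

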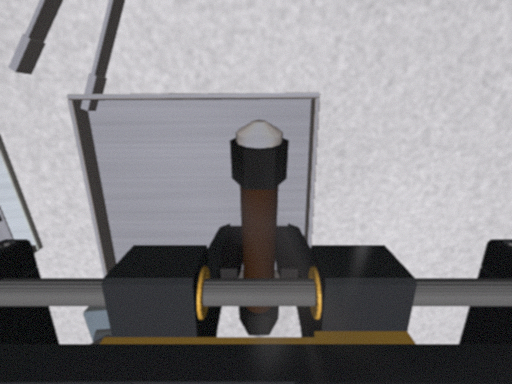

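The tube is held level, at column 259. The tray's far corners are at (70,97) and (318,94).

Run:
```python
from h import *
c=dict(np.load('pics/w3.npz'))
a=plane(c,70,97,24);b=plane(c,318,95,24);print(a,b,np.linalg.norm(a-b))
u=(a-b)/np.linalg.norm(a-b);n=np.array([u[1],-u[0],0]); print('yaw',np.degrees(np.arctan2(n[1],n[0])))
ctr=(a+b)/2-n*90;print('centre',ctr)
for k in(-45,45):
    p=ctr+u*k;print(k,p)
p=ctr-u*45;go(p[0],p[1],30,np.degrees(np.arctan2(n[1],n[0])))
```

```text
[ 651.23374703 -268.27685791   24.        ] [ 661.19033918 -468.83557392   24.        ] 200.80570782501275
yaw 2.842074179058078
centre [ 566.32274346 -373.01870507   24.        ]
-45 [ 568.55398804 -417.96335489   24.        ]
45 [ 564.09149888 -328.07405525   24.        ]
turn(tool) [-0.1 -0.  -0.2] shift before turn [-5.7 -3.2 93. ] after turn [-5.7 -3.3 93. ]
```

```bash
python3 -m jog '[[[-3,-2,25,0,0,0,0],[-3,-1,35,0,0,0,0],[0,0,20,0,0,0,0],[0,0,8,0,0,0,0],[0,0,4,0,0,0,0]]]'
python3 -m jog '[[[0,0,2,0,0,0,0],[0,0,0,0,0,0,0],[0,0,0,0,0,0,0]]]'
```

```text
t: 9.6
tcp_pos: [568.0, -419.0, 30.4]
ee_rot: [-3.141, 0.001, 0.045]
force: [0.2, 0.8, 2.0]
grip_width: 19.3
grip_force: 19.0
t: 9.9
tcp_pos: [568.5, -420.4, 30.0]
ee_rot: [3.141, -0.002, 0.044]
force: [-0.0, 1.0, 1.1]
grip_width: 19.3
grip_force: 19.0
```

```bash
python3 -m jog '[[[0,0,0,0,0,0,0.25],[0,0,0,0,0,0,0.5],[0,0,0,0,0,0,0.5],[0,0,-20,0,0,0,0.5],[0,0,-50,0,0,0,0.5]]]'
python3 -m jog '[[[0,0,-45,0,0,-5.4,0.5],[4,-25,0,0,0,0,0.5],[7,-45,0,0,0,0,0.5],[7,-48,0,0,0,0,0.5],[7,-48,0,0,0,0,0.5]]]'
python3 -m jog '[[[7,-48,0,0,0,0,0.5],[7,-48,0,0,0,0,0.5],[7,-48,0,0,0,0,0.5],[7,-48,0,0,0,0,0.5],[7,-42,0,0,0,0,0.5]]]'
python3 -m jog '[[[5,-32,0,0,0,0,0.5],[0,0,30,0,0,0,0.5],[0,0,20,0,0,0,0.5],[0,0,0,0,0,0,0.5]]]'
python3 - <<'E'
from h import *
st();go(571,17.0,54,8.2)
c=cap('wrist')
hsv=cv2.cvtColor(c['pixels'],cv2.COLOR_BGR2HSV);H,S,V=[hsv[...,i].astype(int) for i in range(3)]
for b in blobs(c,(S>80)&(V<110)&((H<15)|(H>170)),51,150,(120,50,400,300)): print('br',b)
cv2.imwrite('pics/w4.png',c['pixels'])
c=cap('top','t4')
E
```

```text
t: 10.4
tcp_pos: [564.8, -418.1, 95.9]
ee_rot: [-3.137, 0.007, 0.044]
force: [0.3, -0.9, 0.6]
grip_width: 44.1
grip_force: 0.0
t: 10.9
tcp_pos: [569.7, -250.9, 145.5]
ee_rot: [3.141, -0.002, 0.138]
force: [1.1, 0.7, -0.4]
grip_width: 44.0
grip_force: 0.0
t: 11.4
tcp_pos: [572.1, -12.9, 145.4]
ee_rot: [-3.142, -0.002, 0.139]
force: [0.1, 0.2, -0.0]
grip_width: 44.2
grip_force: 0.0
t: 11.8
tcp_pos: [571.0, 16.9, 92.7]
ee_rot: [3.141, 0.003, 0.139]
force: [0.4, 0.2, 0.2]
grip_width: 44.3
grip_force: 0.0
t 11.8 tcp [571.   16.9  92.7] rot [180.    0.2   8. ] F [0.4 0.2 0.2] w 44.3 gf 0.0
turn(tool) [ 0.   0.2 -0.2] shift before turn [ 0.1 -0.1 38.7] after turn [-0.  -0.1 38.7]
br [598.6, 20.5, 8.5, 36.9, 17.1, 259.1, 182.6, 1046.0]
br [535.6, 15.5, 18.1, 26.1, 14.2, 253.9, 265.8, 312.0]
```

View pics/w4.png

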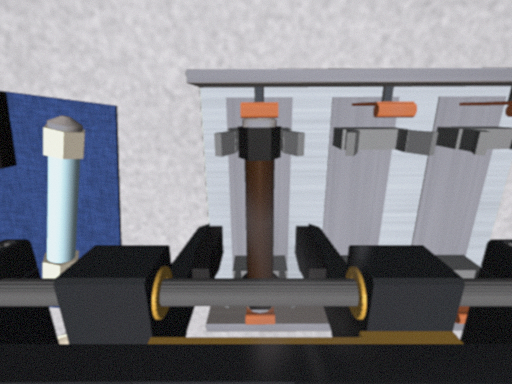

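View pics/t4.png

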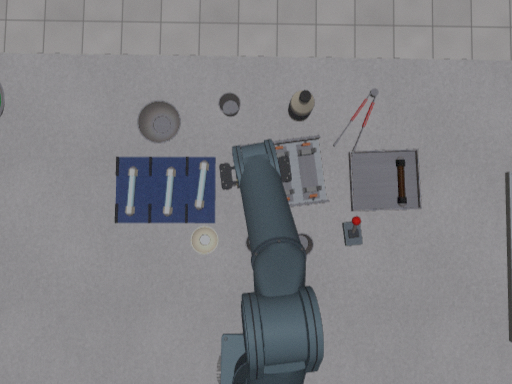

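The first spent tube lies in the tray at (402,180). The second is centred in the jaws at wrist column 259, so I'll pull it the same way.

```bash
python3 -m jog '[[[0,0,18,0,0,0,0.5],[0,0,15,0,0,0,0.5],[0,0,5,0,0,0,0.5],[0,0,0,0,0,0,0],[0,0,0,0,0,0,0]]]' 19
python3 -m jog '[[[0,0,0,0,0,0,0],[0,0,0,0,0,0,0],[0,0,-2,0,0,0,0],[0,0,-2,0,0,0,0],[0,0,-2,0,0,0,0]]]'
python3 -m jog '[[[0,0,-2,0,0,0,0],[0,0,-2,0,0,0,0],[0,0,-2,0,0,0,0],[0,0,-2,0,0,0,0],[0,0,-2,0,0,0,0]]]'
python3 -m jog '[[[0,0,-5,0,0,0,0],[0,0,-10,0,0,0,0],[0,0,-20,0,0,0,0],[0,0,-25,0,0,0,0],[0,0,-10,0,0,0,0]]]'
python3 - <<'E'
from h import *
st();go(564,-328,130,2.8)
E
```

```text
t: 12.4
tcp_pos: [572.8, 16.8, 56.2]
ee_rot: [3.142, -0.001, 0.138]
force: [-0.1, -0.6, 0.4]
grip_width: 30.3
grip_force: 0.0
t: 12.9
tcp_pos: [572.1, 16.8, 61.6]
ee_rot: [-3.142, 0.001, 0.138]
force: [1.2, 0.5, -3.4]
grip_width: 19.9
grip_force: 19.0
t: 13.4
tcp_pos: [572.3, 16.8, 71.9]
ee_rot: [3.142, 0.0, 0.138]
force: [-1.3, -0.7, -2.3]
grip_width: 19.2
grip_force: 19.0
t: 13.9
tcp_pos: [574.3, 17.0, 144.7]
ee_rot: [3.141, -0.005, 0.138]
force: [0.3, -0.1, -0.9]
grip_width: 19.1
grip_force: 19.0
t 13.9 tcp [574.3  17.  144.7] rot [180.   -0.3   7.9] F [ 0.3 -0.1 -0.9] w 19.1 gf 19.0
turn(tool) [ 0.  -0.3  5.1] shift before turn [-57.9 340.3  14.5] after turn [-27.2 344.1  14.7]
```

```bash
python3 -m jog '[[[-2,20,0,0,0,5.1,0],[-3,40,0,0,0,0,0],[-3,45,0,0,0,0,0],[-4,45,0,0,0,0,0],[-4,45,0,0,0,0,0]]]'
python3 -m jog '[[[-4,45,0,0,0,0,0],[-4,45,0,0,0,0,0],[-3,40,0,0,0,0,0],[0,19,15,0,0,0,0],[0,0,0,0,0,0,0]]]'
python3 -m jog '[[[0,0,20,0,0,0,0],[0,0,35,0,0,0,0],[0,0,30,0,0,0,0],[0,0,8,0,0,0,0],[0,0,0,0,0,0,0]]]'
python3 - <<'E'
from h import *
st();go(564,-328,30,2.8)
E
```

```text
t: 14.4
tcp_pos: [567.9, -180.5, 142.0]
ee_rot: [3.141, -0.001, 0.05]
force: [1.5, 0.6, -0.2]
grip_width: 19.3
grip_force: 19.0
t: 14.9
tcp_pos: [562.0, -332.2, 125.1]
ee_rot: [3.14, 0.002, 0.044]
force: [-1.2, 0.2, -1.0]
grip_width: 19.0
grip_force: 19.0
t: 15.4
tcp_pos: [563.9, -326.5, 33.0]
ee_rot: [-3.14, 0.002, 0.051]
force: [0.8, -0.2, -0.8]
grip_width: 19.5
grip_force: 19.0
t 15.4 tcp [ 563.9 -326.5   33. ] rot [-1.799e+02  1.000e-01  2.900e+00] F [ 0.8 -0.2 -0.8] w 19.5 gf 19.0
turn(tool) [-0.1  0.1  0.1] shift before turn [0.  1.5 3. ] after turn [0.  1.5 3. ]
```

```bash
python3 -m jog '[[[0,1,4,0,0,0,0],[0,0,0,0,0,0,0.25],[0,0,0,0,0,0,0.5],[0,0,0,0,0,0,0.5],[0,0,-20,0,0,0,0.5]]]'
python3 -m jog '[[[0,0,-45,0,0,0,0.5],[0,0,-45,0,0,6.8,0.5],[-4,-30,-40,0,0,0,0.5],[-5,-48,-40,0,0,0,0.5],[-5,-48,0,0,0,0,0.5]]]'
python3 -m jog '[[[-6,-48,0,0,0,0,0.5],[-6,-48,0,0,0,0,0.5],[-6,-48,0,0,0,0,0.5],[-6,-48,0,0,0,0,0.5],[-6,-48,0,0,0,0,0.5]]]'
python3 -m jog '[[[-6,-48,0,0,0,0,0.5],[-6,-48,0,0,0,0,0.5],[-5,-48,0,0,0,0,0.5],[-2,-42,0,0,0,0,0.5],[0,0,0,0,0,0,0.5]]]'
python3 - <<'E'
from h import *
st();c=cap('wrist','w5');np.savez('pics/w5.npz',**{k:np.array(c[k]) for k in c});cap('top','t5')
E
```

```text
t: 15.9
tcp_pos: [562.7, -328.3, 48.2]
ee_rot: [-3.14, 0.003, 0.049]
force: [0.2, 0.2, 0.2]
grip_width: 43.0
grip_force: 0.0
t: 16.4
tcp_pos: [562.0, -213.9, 217.2]
ee_rot: [3.138, -0.01, -0.073]
force: [1.0, 1.3, 0.0]
grip_width: 43.9
grip_force: 0.0
t: 16.9
tcp_pos: [545.9, 31.0, 212.2]
ee_rot: [-3.141, -0.001, -0.07]
force: [0.2, 0.3, 0.2]
grip_width: 43.9
grip_force: 0.0
t: 17.4
tcp_pos: [538.6, 224.2, 212.3]
ee_rot: [-3.136, -0.001, -0.06]
force: [-0.6, 0.4, -0.9]
grip_width: 43.7
grip_force: 0.0
t 17.4 tcp [538.6 224.2 212.3] rot [-179.7   -0.    -3.4] F [-0.6  0.4 -0.9] w 43.7 gf 0.0
```

View pics/w5.png

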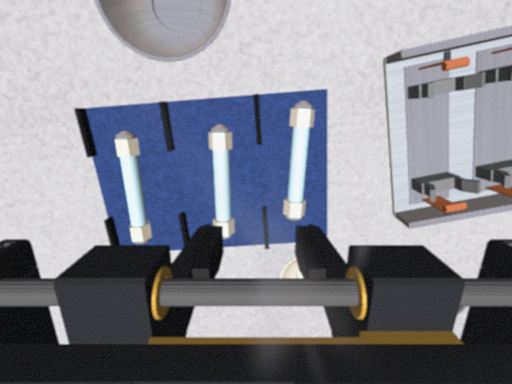

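The new tubes' glass is at about (133,185), (222,183) and (298,160) in the wrist view.

```bash
cat >> h.py <<'E'
def glass(c,z=15,roi=(0,60,512,245),amin=250):
    hsv=cv2.cvtColor(c['pixels'],cv2.COLOR_BGR2HSV);H,S,V=[hsv[...,i].astype(int) for i in range(3)]
    return blobs(c,(H>75)&(H<112)&(S>22)&(V>110)&(S<110),z,amin,roi)
E
python3 - <<'E'
from h import *
c=dict(np.load('pics/w5.npz'))
for b in glass(c): print(b)
print(c['pixels'][160,298],c['pixels'][115,302])
E
```

```text
[546.1, 183.5, -5.8, 93.6, 7.4, 291.7, 163.4, 423.0]
[544.7, 168.1, -5.9, 93.9, 6.3, 304.1, 163.8, 359.0]
[523.7, 281.8, -3.2, 93.0, 6.1, 215.0, 185.2, 291.0]
[522.6, 266.8, -3.7, 94.4, 9.4, 226.8, 185.4, 478.0]
[522.6, 381.7, -2.8, 94.4, 12.2, 137.9, 190.3, 590.0]
[249 247 243] [246 247 246]
```

```bash
python3 -m jog '[[[5,20,20,0,0,2.3,0.5],[6,27,40,0,0,0,0.5],[0,0,45,0,0,0,0.5],[0,0,25,0,0,0,0.5],[0,0,0,0,0,0,0.5]]]' 19
python3 - <<'E'
from h import *
st();go(545.3,176,25,-5.8)
c=cap('wrist')
for b in glass(c,15,(150,60,360,300)): print(b)
E
```

```text
t: 18.0
tcp_pos: [544.4, 164.8, 78.5]
ee_rot: [3.137, 0.006, -0.113]
force: [-0.4, -0.8, -0.0]
grip_width: 44.3
grip_force: 0.0
t 18.0 tcp [544.4 164.8  78.5] rot [179.8   0.3  -6.4] F [-0.4 -0.8 -0. ] w 44.3 gf 0.0
turn(tool) [ 0.2  0.3 -0.6] shift before turn [ -0.  -11.4  53.4] after turn [ -0.2 -11.2  53.5]
[542.9, 170.2, -6.1, 97.7, 9.5, 251.3, 211.2, 1199.0]
[545.9, 184.3, -5.7, 96.1, 6.5, 232.7, 209.5, 835.0]
```

```bash
python3 -m jog '[[[0,-11,15,0,0,-0.6,0.5],[0,0,20,0,0,0,0.5],[0,0,12,0,0,0,0.5],[0,0,4,0,0,0,0.5],[0,0,0,0,0,0,0.5]]]' 19
python3 - <<'E'
from h import *
st();go(545.0,176.3,25,-5.8)
E
```

```text
t: 18.55
tcp_pos: [548.2, 178.7, 31.0]
ee_rot: [3.141, -0.001, -0.1]
force: [-0.4, 0.7, 0.4]
grip_width: 43.9
grip_force: 0.0
t 18.6 tcp [548.2 178.7  31. ] rot [180.   -0.   -5.7] F [-0.4  0.7  0.4] w 43.9 gf 0.0
turn(tool) [ 0.  -0.   0.1] shift before turn [-3.   2.7  6. ] after turn [-3.   2.7  6. ]
```

```bash
python3 -m jog '[[[-2,2,4,0,0,0,0.5],[0,0,2,0,0,0,0.5],[0,0,0,0,0,0,0.5],[0,0,0,0,0,0,0],[0,0,0,0,0,0,0]]]' 19
python3 -m jog '[[[0,0,0,0,0,0,0],[0,0,0,0,0,0,0],[0,0,-4,0,0,0,0],[0,0,-10,0,0,0,0],[0,0,-25,0,0,0,0]]]'
python3 -m jog '[[[0,0,-40,0,0,0,0],[0,0,-30,0,0,0,0],[0,0,-15,0,0,0,0],[0,0,0,0,0,0,0],[0,0,0,0,0,0,0]]]'
python3 - <<'E'
from h import *
st();go(570.7,16.8,130,8.2); cap('wrist','w6')
E
```

```text
t: 19.05
tcp_pos: [545.8, 177.5, 24.7]
ee_rot: [-3.141, -0.0, -0.099]
force: [-0.0, 0.3, -0.0]
grip_width: 30.7
grip_force: 0.0
t: 19.55
tcp_pos: [544.2, 176.9, 62.8]
ee_rot: [3.14, 0.003, -0.099]
force: [0.3, 0.2, -1.1]
grip_width: 19.1
grip_force: 19.0
t: 20.05
tcp_pos: [545.0, 177.2, 147.7]
ee_rot: [3.141, 0.001, -0.099]
force: [0.5, -1.0, -0.8]
grip_width: 19.1
grip_force: 19.0
t 20.1 tcp [545.  177.2 147.7] rot [ 1.8e+02  1.0e-01 -5.7e+00] F [ 0.5 -1.  -0.8] w 19.1 gf 19.0
turn(tool) [  0.    0.1 -13.9] shift before turn [ 41.4 157.   17.8] after turn [  2.5 162.4  17.7]
```

View pics/w6.png

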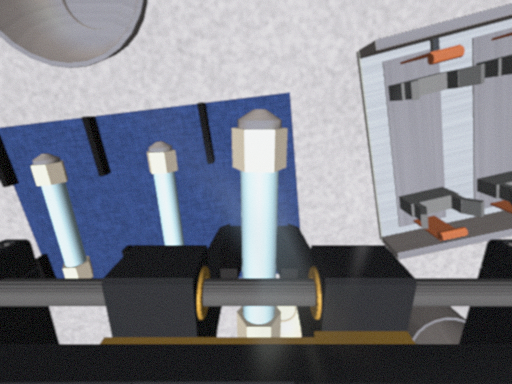

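The tube is held, at column 259. Taking it over bay2.

```bash
python3 -m jog '[[[0,15,0,0,0,-7,0],[0,35,0,0,0,-6.9,0],[1,45,0,0,0,0,0],[1,40,0,0,0,0,0],[0,20,5,0,0,0,0]]]'
python3 -m jog '[[[0,7,12,0,0,0,0],[0,0,0,0,0,0,0],[0,0,0,0,0,0,0]]]'
python3 - <<'E'
from h import *
st();go(570.7,16.8,90,8.2); c=cap('wrist','w7')
np.savez('pics/w7.npz',**{k:np.array(c[k]) for k in c})
p=c['pixels'];print([tuple(p[v,260]) for v in range(100,190,3)])
print([(v,tuple(p[v,260])) for v in range(304,345,2)])
hsv=cv2.cvtColor(c['pixels'],cv2.COLOR_BGR2HSV);H,S,V=[hsv[...,i].astype(int) for i in range(3)]
for b in blobs(c,(H>3)&(H<15)&(S>110)&(V>110),59,20,(150,50,512,345)): print('cu',b)
print(glass(c,120,(150,60,360,320)))
E
```

```text
t: 20.6
tcp_pos: [561.6, 19.0, 142.0]
ee_rot: [3.14, 0.002, 0.139]
force: [0.5, -0.2, -0.6]
grip_width: 19.4
grip_force: 19.0
t: 20.9
tcp_pos: [562.0, 19.0, 130.3]
ee_rot: [-3.14, 0.002, 0.146]
force: [-0.0, 0.7, -0.7]
grip_width: 19.0
grip_force: 19.0
t 20.9 tcp [562.   19.  130.3] rot [-1.799e+02  1.000e-01  8.400e+00] F [-0.   0.7 -0.7] w 19.0 gf 19.0
turn(tool) [-0.1  0.1  0.2] shift before turn [ 8.4  3.5 40.2] after turn [ 8.3  3.4 40.3]
[(np.uint8(76), np.uint8(113), np.uint8(193)), (np.uint8(88), np.uint8(96), np.uint8(134)), (np.uint8(156), np.uint8(147), np.uint8(145)), (np.uint8(143), np.uint8(139), np.uint8(145)), (np.uint8(141), np.uint8(143), np.uint8(153)), (np.uint8(138), np.uint8(144), np.uint8(148)), (np.uint8(136), np.uint8(140), np.uint8(143)), (np.uint8(156), np.uint8(147), np.uint8(147)), (np.uint8(159), np.uint8(152), np.uint8(152)), (np.uint8(155), np.uint8(145), np.uint8(146)), (np.uint8(228), np.uint8(228), np.uint8(227)), (np.uint8(233), np.uint8(233), np.uint8(232)), (np.uint8(234), np.uint8(234), np.uint8(232)), (np.uint8(233), np.uint8(235), np.uint8(231
[... 1572 characters left out ...]
 (np.uint8(209), np.uint8(225), np.uint8(222))), (336, (np.uint8(196), np.uint8(214), np.uint8(211))), (338, (np.uint8(78), np.uint8(104), np.uint8(118))), (340, (np.uint8(49), np.uint8(79), np.uint8(97))), (342, (np.uint8(61), np.uint8(91), np.uint8(111))), (344, (np.uint8(53), np.uint8(64), np.uint8(72)))]
cu [644.8, 27.1, -81.7, 20.7, 7.4, 264.5, 96.5, 358.0]
cu [655.9, -51.5, -82.3, 23.1, 8.1, 376.4, 97.1, 372.0]
cu [667.4, -131.0, -84.7, 24.5, 8.3, 490.0, 97.4, 378.0]
cu [533.1, -117.2, 52.1, 9.8, 3.5, 411.8, 259.8, 32.0]
cu [525.2, -141.1, 73.7, 36.4, 14.8, 435.5, 271.2, 303.0]
[[572.5, 20.4, 8.3, 66.4, 21.3, 259.0, 225.7, 2920.0], [514.2, 12.0, -81.7, 19.7, 10.9, 258.6, 311.7, 376.0]]
```

View pics/w7.png

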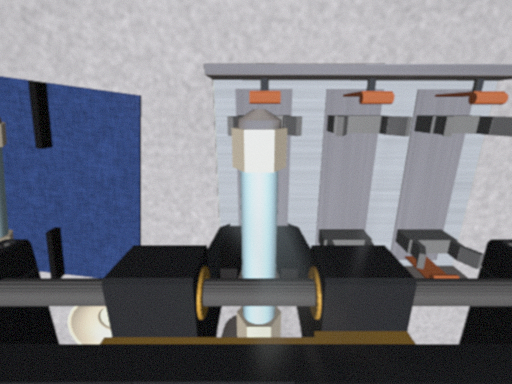

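Run:
```python
from h import *
c=dict(np.load('pics/w7.npz'));o=r.observe()
u=np.array([np.cos(np.radians(8.2)),np.sin(np.radians(8.2)),0])
n=np.array([-u[1],u[0],0]);b2=np.array([570.6,16.8,0])
for nm,(a,v,z) in dict(tip=(260,105.5,120),gfar=(260,174.5,132),gnear=(259,324,130)).items():
    p=plane(c,a,v,z);d=p-b2;print(nm,p.round(1),'rel bay2 along',(d@u).round(1),'across',(d@n).round(1))
for q in((264.5,96.5,59),):
    p=plane(c,*q);d=p-b2;print('bar',(d@u).round(1),(d@n).round(1))
d=o['tcp_pos']-b2;print('tcp',(d@u).round(1),(d@n).round(1))
```

```text
tip [637.6  29.4 120. ] rel bay2 along 68.1 across 2.9
gfar [605.7  24.7 132. ] rel bay2 along 35.9 across 2.8
gnear [514.2  11.8 130. ] rel bay2 along -56.5 across 3.1
bar 74.9 -0.4
tcp -7.8 3.6
```

```bash
python3 -m jog '[[[5,2,5,0,0,0.2,0],[4,1,15,0,0,0,0],[0,0,15,0,0,0,0],[0,0,5,0,0,0,0],[0,0,0,0,0,0,0]]]'
python3 - <<'E'
from h import *
st(); c=cap('wrist','w8');o=r.observe()
np.savez('pics/w8.npz',**{k:np.array(c[k]) for k in c})
p=c['pixels'].astype(int);
print([(v,*p[v,260]) for v in range(88,140,2)]);print([(v,*p[v,260]) for v in range(164,186,2)]);print([(v,*p[v,260]) for v in range(312,334,2)])
hsv=cv2.cvtColor(c['pixels'],cv2.COLOR_BGR2HSV);H,S,V=[hsv[...,i].astype(int) for i in range(3)]
for b in blobs(c,(H>3)&(H<15)&(S>110)&(V>110),59,20,(150,50,512,345)): print('cu',b)
print(glass(c,75,(150,60,360,320)))
cv2.imwrite('pics/w8c.png',cv2.resize(c['pixels'][70:200,180:350],None,fx=4,fy=4))
E
```

```text
t: 21.45
tcp_pos: [571.1, 15.3, 89.9]
ee_rot: [-3.141, 0.003, 0.14]
force: [0.0, -0.2, 0.2]
grip_width: 19.3
grip_force: 19.0
t 21.4 tcp [571.1  15.3  89.9] rot [-180.     0.2    8. ] F [ 0.  -0.2  0.2] w 19.3 gf 19.0
[(88, np.int64(76), np.int64(74), np.int64(74)), (90, np.int64(76), np.int64(72), np.int64(72)), (92, np.int64(74), np.int64(70), np.int64(71)), (94, np.int64(75), np.int64(74), np.int64(70)), (96, np.int64(73), np.int64(68), np.int64(67)), (98, np.int64(69), np.int64(68), np.int64(65)), (100, np.int64(73), np.int64(71), np.int64(82)), (102, np.int64(77), np.int64(107), np.int64(171)), (104, np.int64(65), np.int64(102), np.int64(182)), (106, np.int64(72), np.int64(113), np.int64(190)), (108, np.int64(82), np.int64(113), np.int64(179)), (110, np.int64(129), np.int64(133), np.int64(143)), (112, np.int64(133), np.int64(134), np.int64(140)), (114, np.int64(135), np.int64(137), np.int64(142)), (116, np.int64(139), np.int64(140), np.int64(146)), (118, np.int64(132), np.int64(136), np.int64(139)), (120, np.int64(141), np.int64(141), np.int64(145)), (122, np.int64(147), np.int6
[... 1272 characters left out ...]
, (322, np.int64(229), np.int64(226), np.int64(205)), (324, np.int64(153), np.int64(154), np.int64(146)), (326, np.int64(139), np.int64(153), np.int64(154)), (328, np.int64(205), np.int64(222), np.int64(219)), (330, np.int64(209), np.int64(220), np.int64(218)), (332, np.int64(205), np.int64(220), np.int64(218))]
cu [656.1, -51.9, -83.3, 23.5, 8.4, 395.8, 108.9, 582.0]
cu [645.8, 27.9, -78.9, 21.5, 7.7, 255.1, 107.0, 381.0]
cu [524.6, -132.2, 37.9, 9.4, 5.1, 450.2, 311.8, 38.0]
cu [527.7, -139.2, 83.2, 9.3, 5.6, 460.8, 309.5, 52.0]
cu [518.6, -143.5, 23.6, 9.0, 4.3, 462.1, 320.2, 57.0]
[[579.0, 16.4, 7.8, 68.2, 23.2, 258.8, 226.5, 3244.0], [519.0, 8.1, -82.2, 20.4, 11.3, 258.5, 312.0, 433.0]]
```

View pics/w8c.png

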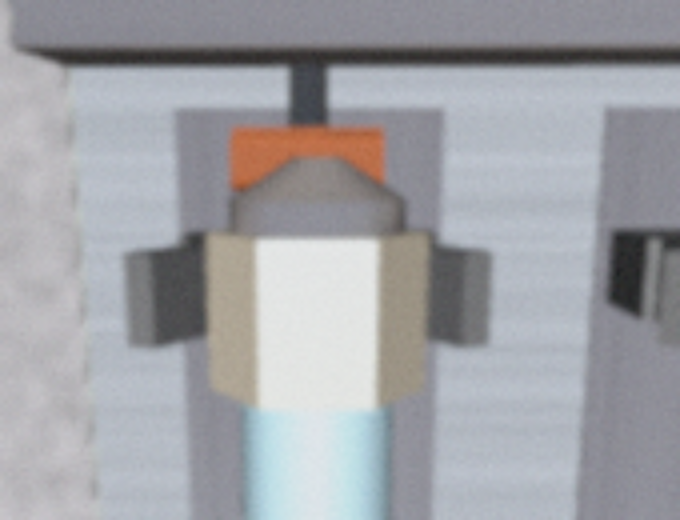

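```bash
cat >> h.py <<'E'
def along(c,b,pts):
    u=np.array([np.cos(np.radians(8.2)),np.sin(np.radians(8.2)),0]);n=np.array([-u[1],u[0],0])
    for nm,(a,v,z) in pts.items():
        d=plane(c,a,v,z)-np.array([*b,0]);print(nm,'along',(d@u).round(1),'across',(d@n).round(1))
    d=r.observe()['tcp_pos']-np.array([*b,0]);print('tcp',(d@u).round(1),(d@n).round(1))
E
python3 - <<'E'
from h import *
c=dict(np.load('pics/w8.npz'))
along(c,(570.6,16.8),dict(tip=(259.5,109,80),gfar=(259.5,172.5,91),gnear=(259,324,90),barfar=(257,102,63),barL=(238,110,60),barR=(276,110,60)))
E
```

```text
tip along 75.0 across -2.1
gfar along 45.3 across -2.1
gnear along -47.7 across -1.6
barfar along 78.7 across -0.8
barL along 74.5 across 10.0
barR along 74.4 across -11.6
tcp 0.9 -1.6
```

```bash
python3 -m jog '[[[0,-1.2,4,0,0,0,0],[0,0,4,0,0,0,0],[0,0,4,0,0,0,0],[0,0,2,0,0,0,0],[0,0,2,0,0,0,0]]]'
python3 -m jog '[[[0,0,2,0,0,0,0],[0,0,2,0,0,0,0],[0,0,2,0,0,0,0],[0,0,0,0,0,0,0]]]'
python3 -m jog '[[[0,0,2,0,0,0,0],[0,0,2,0,0,0,0],[0,0,2,0,0,0,0]]]'
python3 -m jog '[[[0,0,2,0,0,0,0],[0,0,2,0,0,0,0],[0,0,2,0,0,0,0]]]'
python3 -m jog '[[[0,0,2,0,0,0,0],[0,0,0,0,0,0,0]]]'
```

```text
t: 22.0
tcp_pos: [572.1, 16.4, 75.4]
ee_rot: [3.142, -0.0, 0.14]
force: [-0.4, 0.0, 0.1]
grip_width: 19.3
grip_force: 19.0
t: 22.4
tcp_pos: [572.2, 16.5, 69.3]
ee_rot: [3.142, -0.0, 0.14]
force: [-0.3, 0.1, 0.1]
grip_width: 19.5
grip_force: 19.0
t: 22.7
tcp_pos: [572.2, 16.4, 63.7]
ee_rot: [3.142, 0.0, 0.14]
force: [-2.0, -0.7, 9.5]
grip_width: 19.3
grip_force: 19.0
t: 23.0
tcp_pos: [572.7, 16.5, 57.6]
ee_rot: [3.142, -0.001, 0.14]
force: [1.7, -0.2, 1.0]
grip_width: 19.6
grip_force: 19.0
t: 23.2
tcp_pos: [571.9, 16.4, 55.0]
ee_rot: [-3.142, 0.001, 0.14]
force: [0.5, -0.0, -1.7]
grip_width: 19.4
grip_force: 19.0
```

```bash
python3 -m jog '[[[0,0,1,0,0,0,0],[0,0,1,0,0,0,0],[0,0,0,0,0,0,0]]]'
python3 -m jog '[[[0,0,1,0,0,0,0],[0,0,1,0,0,0,0],[0,0,0,0,0,0,0]]]'
```

```text
t: 23.5
tcp_pos: [572.0, 16.5, 54.2]
ee_rot: [3.141, 0.001, 0.14]
force: [-2.9, 0.7, 9.4]
grip_width: 19.1
grip_force: 19.0
t: 23.8
tcp_pos: [572.3, 16.5, 53.5]
ee_rot: [3.141, -0.0, 0.14]
force: [-6.6, 0.1, 22.6]
grip_width: 18.9
grip_force: 19.0
```

```bash
python3 -m jog '[[[0,0,-3,0,0,0,0],[0,0,0,0,0,0,0.25],[0,0,0,0,0,0,0.5],[0,0,0,0,0,0,0.5],[0,0,-15,0,0,0,0.5]]]'
python3 -m jog '[[[0,0,-35,0,0,0,0.5],[0,0,-45,0,0,5.7,0.5],[-5,-20,-25,0,0,5.7,0.5],[-12,-45,0,0,0,0,0.5],[-12,-45,0,0,0,0,0.5]]]'
python3 -m jog '[[[-12,-45,0,0,0,0,0.5],[-12,-45,0,0,0,0,0.5],[-8,-35,0,0,0,0,0.5],[-3,-18,0,0,0,0,0.5],[0,0,0,0,0,0,0.5]]]'
python3 -m jog '[[[0,0,30,0,0,0,0.5],[0,0,30,0,0,0,0.5],[0,0,15,0,0,0,0.5],[0,0,0,0,0,0,0.5],[0,0,0,0,0,0,0.5]]]'
python3 - <<'E'
from h import *
st();c=cap('wrist','w9')
for b in glass(c,15,(0,60,512,320)): print(b)
E
```

```text
t: 24.3
tcp_pos: [570.5, 16.3, 68.1]
ee_rot: [-3.141, 0.004, 0.14]
force: [0.0, -0.1, -0.6]
grip_width: 43.4
grip_force: 0.0
t: 24.8
tcp_pos: [548.4, 128.0, 176.8]
ee_rot: [-3.141, -0.003, -0.062]
force: [-0.1, 0.8, -0.2]
grip_width: 43.9
grip_force: 0.0
t: 25.3
tcp_pos: [520.5, 274.9, 175.2]
ee_rot: [-3.14, -0.0, -0.055]
force: [-0.4, 0.6, -0.5]
grip_width: 43.9
grip_force: 0.0
t: 25.8
tcp_pos: [522.0, 271.3, 100.2]
ee_rot: [3.141, -0.001, -0.06]
force: [0.4, 0.1, 0.5]
grip_width: 44.0
grip_force: 0.0
t 25.8 tcp [522.  271.3 100.2] rot [180.   -0.   -3.5] F [0.4 0.1 0.5] w 44.0 gf 0.0
[522.4, 281.8, -3.2, 95.4, 5.3, 246.1, 200.3, 473.0]
[521.6, 264.9, -3.8, 96.4, 7.1, 266.0, 200.1, 668.0]
[529.1, 383.1, -3.4, 81.1, 25.3, 126.7, 200.0, 1257.0]
```

```bash
python3 -m jog '[[[0,-1.5,20,0,0,0,0.5],[0,0,30,0,0,0,0.5],[0,0,18,0,0,0,0.5],[0,0,7,0,0,0,0.5],[0,0,0,0,0,0,0.5]]]' 19
python3 -m jog '[[[0,0,0,0,0,0,0],[0,0,0,0,0,0,0],[0,0,0,0,0,0,0],[0,0,0,0,0,0,0]]]'
python3 -m jog '[[[0,0,-4,0,0,0,0],[0,0,-20,0,0,0,0],[0,0,-40,0,0,0,0],[0,0,-40,0,0,-5.8,0],[0,0,-20,0,0,-5.8,0]]]'
python3 - <<'E'
from h import *
st();go(583,-63,120,8.2)
E
```

```text
t: 26.35
tcp_pos: [521.5, 273.8, 24.8]
ee_rot: [-3.142, -0.0, -0.059]
force: [0.7, 0.3, -0.1]
grip_width: 44.3
grip_force: 0.0
t: 26.75
tcp_pos: [521.8, 274.0, 25.3]
ee_rot: [-3.141, -0.001, -0.059]
force: [-0.7, 0.0, 4.1]
grip_width: 19.3
grip_force: 19.0
t: 27.25
tcp_pos: [522.4, 274.5, 152.0]
ee_rot: [-3.14, -0.004, 0.148]
force: [-0.0, -0.3, -0.9]
grip_width: 19.2
grip_force: 19.0
t 27.2 tcp [522.4 274.5 152. ] rot [-179.9   -0.2    8.5] F [-0.  -0.3 -0.9] w 19.2 gf 19.0
turn(tool) [-0.1 -0.2  0.3] shift before turn [ 10.2 342.8  31.6] after turn [ 11.9 342.7  32. ]
```

```bash
python3 -m jog '[[[0,20,0,0,0,0,0],[2,40,0,0,0,0,0],[2,48,0,0,0,0,0],[2,48,0,0,0,0,0],[2,48,0,0,0,0,0]]]'
python3 -m jog '[[[2,48,0,0,0,0,0],[2,42,0,0,0,0,0],[0,30,5,0,0,0,0],[0,18,10,0,0,0,0],[0,0,15,0,0,0,0]]]'
python3 -m jog '[[[0,0,15,0,0,0,0],[0,0,12,0,0,0,0],[0,0,5,0,0,0,0],[0,0,0,0,0,0,0],[0,0,0,0,0,0,0]]]'
python3 - <<'E'
from h import *
st(); c=cap('wrist','w10')
np.savez('pics/w10.npz',**{k:np.array(c[k]) for k in c})
cv2.imwrite('pics/w10c.png',np.vstack([cv2.resize(c['pixels'][80:180,180:340],None,fx=4,fy=4),cv2.resize(c['pixels'][305:345,180:340],None,fx=4,fy=4)]))
go(583,-63,90,8.2)
E
```

```text
t: 27.75
tcp_pos: [558.2, 71.2, 148.7]
ee_rot: [3.142, 0.0, 0.144]
force: [0.7, -0.4, -0.3]
grip_width: 18.8
grip_force: 19.0
t: 28.25
tcp_pos: [582.4, -65.9, 118.1]
ee_rot: [3.14, -0.001, 0.139]
force: [-0.2, 0.3, -0.7]
grip_width: 19.6
grip_force: 19.0
t: 28.75
tcp_pos: [582.3, -62.2, 86.7]
ee_rot: [-3.141, -0.0, 0.145]
force: [0.3, -0.6, 0.1]
grip_width: 19.2
grip_force: 19.0
t 28.8 tcp [582.3 -62.2  86.7] rot [-180.    -0.     8.3] F [ 0.3 -0.6  0.1] w 19.2 gf 19.0
turn(tool) [ 0.  -0.1  0.1] shift before turn [ 0.4  0.6 -3. ] after turn [ 0.4  0.6 -3. ]
```

View pics/w10c.png

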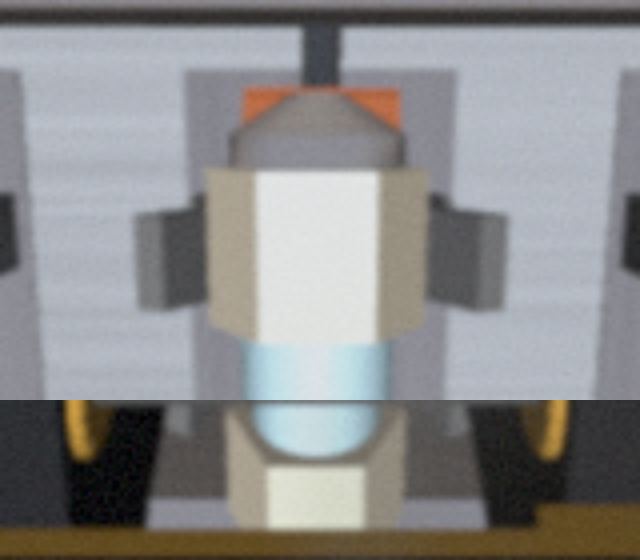

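Run:
```python
from h import *
c=dict(np.load('pics/w10.npz'))
along(c,(582,-62.4),dict(tip=(259.5,102.7,77),gfar=(259.5,165.5,88),gnear=(259,319.5,87),barfar=(260,101.8,63),barL=(240.8,108,60),barR=(280.3,108,60)))
```

```text
tip along 78.0 across -0.1
gfar along 48.8 across -0.2
gnear along -44.0 across -0.1
barfar along 78.8 across -0.4
barL along 75.6 across 10.2
barR along 75.7 across -11.8
tcp 0.5 -0.2
```

```bash
python3 -m jog '[[[-2,0.5,0,0,0,0,0],[-1,0,4,0,0,0,0],[0,0,4,0,0,0,0],[0,0,2,0,0,0,0],[0,0,2,0,0,0,0]]]'
python3 -m jog '[[[0,0,2,0,0,0,0],[0,0,2,0,0,0,0],[0,0,2,0,0,0,0],[0,0,2,0,0,0,0],[0,0,2,0,0,0,0]]]'
python3 -m jog '[[[0,0,2,0,0,0,0],[0,0,2,0,0,0,0],[0,0,2,0,0,0,0]]]'
python3 -m jog '[[[0,0,1,0,0,0,0],[0,0,1,0,0,0,0],[0,0,0,0,0,0,0]]]'
```

```text
t: 29.3
tcp_pos: [579.1, -63.9, 74.3]
ee_rot: [-3.142, 0.0, 0.144]
force: [-0.5, 0.4, 2.2]
grip_width: 19.4
grip_force: 19.0
t: 29.8
tcp_pos: [578.8, -64.0, 64.2]
ee_rot: [3.142, 0.001, 0.144]
force: [-1.4, -0.2, 0.7]
grip_width: 19.2
grip_force: 19.0
t: 30.1
tcp_pos: [579.3, -63.8, 58.4]
ee_rot: [3.142, -0.0, 0.144]
force: [0.1, 0.2, 2.3]
grip_width: 19.7
grip_force: 19.0
t: 30.4
tcp_pos: [579.0, -63.8, 56.3]
ee_rot: [-3.141, 0.0, 0.144]
force: [0.4, 0.3, -0.9]
grip_width: 19.2
grip_force: 19.0
```

```bash
python3 -m jog '[[[0,0,1,0,0,0,0],[0,0,1,0,0,0,0],[0,0,1,0,0,0,0],[0,0,0,0,0,0,0]]]'
python3 -m jog '[[[0,0,1,0,0,0,0],[0,0,1,0,0,0,0],[0,0,0,0,0,0,0]]]'
```

```text
t: 30.8
tcp_pos: [579.4, -63.8, 54.8]
ee_rot: [3.141, -0.0, 0.144]
force: [-4.0, 0.7, 14.3]
grip_width: 19.4
grip_force: 19.0
t: 31.1
tcp_pos: [579.8, -63.7, 53.9]
ee_rot: [3.141, -0.001, 0.144]
force: [-6.5, 0.6, 25.1]
grip_width: 18.9
grip_force: 19.0
```

```bash
python3 -m jog '[[[0,0,-3,0,0,0,0],[0,0,0,0,0,0,0.25],[0,0,0,0,0,0,0.5],[0,0,0,0,0,0,0.5],[0,0,-15,0,0,0,0.5]]]'
python3 -m jog '[[[0,0,-35,0,0,0,0.5],[0,0,-45,0,0,5.5,0.5],[-5,-20,-25,0,0,5.5,0.5],[-8,-46,0,0,0,0,0.5],[-8,-48,0,0,0,0,0.5]]]'
python3 -m jog '[[[-8,-48,0,0,0,0,0.5],[-8,-48,0,0,0,0,0.5],[-8,-48,0,0,0,0,0.5],[-8,-48,0,0,0,0,0.5],[-8,-48,0,0,0,0,0.5]]]'
python3 -m jog '[[[-8,-45,0,0,0,0,0.5],[-6,-35,20,0,0,0,0.5],[-4,-14,30,0,0,0,0.5],[0,0,25,0,0,0,0.5],[0,0,0,0,0,0,0.5]]]'
python3 - <<'E'
from h import *
st();c=cap('wrist','w11')
for b in glass(c,15,(0,60,512,320)): print(b)
t=cap('top','t11')
E
```

```text
t: 31.6
tcp_pos: [577.4, -63.8, 68.0]
ee_rot: [-3.141, 0.004, 0.144]
force: [0.2, 0.1, 0.7]
grip_width: 43.4
grip_force: 0.0
t: 32.1
tcp_pos: [562.5, 50.6, 176.8]
ee_rot: [3.142, -0.003, -0.052]
force: [-0.1, 2.0, -0.5]
grip_width: 44.0
grip_force: 0.0
t: 32.6
tcp_pos: [533.1, 294.1, 175.6]
ee_rot: [-3.141, -0.001, -0.048]
force: [0.1, 0.0, 0.3]
grip_width: 44.0
grip_force: 0.0
t: 33.1
tcp_pos: [517.6, 385.9, 96.8]
ee_rot: [3.138, 0.005, -0.047]
force: [0.0, 0.1, 0.5]
grip_width: 43.8
grip_force: 0.0
t 33.1 tcp [517.6 385.9  96.8] rot [179.8   0.3  -2.7] F [0.  0.1 0.5] w 43.8 gf 0.0
[522.5, 395.1, -2.4, 95.9, 6.9, 246.9, 195.8, 501.0]
[520.4, 378.2, -2.6, 95.9, 10.6, 267.3, 197.3, 690.0]
```

View pics/w11.png

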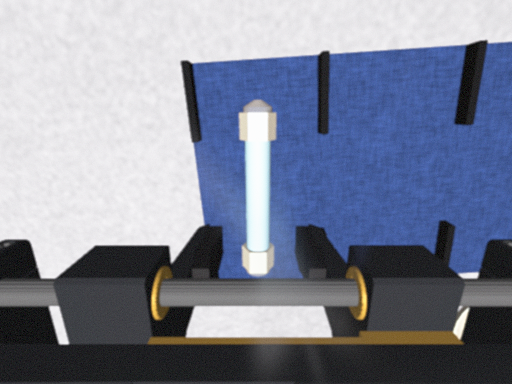

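The third tube's glass is at (258,190), centred between the fingers at columns 223 and 297. That was my last picture view, so I'll use numbers from here.

```bash
python3 -m jog '[[[4,0,20,0,0,0,0.5],[0,0,28,0,0,0,0.5],[0,0,17,0,0,0,0.5],[0,0,6,0,0,0,0.5],[0,0,0,0,0,0,0.5]]]' 19
python3 -m jog '[[[0,0,0,0,0,0,0.5],[0,0,0,0,0,0,0],[0,0,0,0,0,0,0],[0,0,0,0,0,0,0],[0,0,0,0,0,0,0]]]'
python3 -m jog '[[[0,0,-4,0,0,0,0],[0,0,-20,0,0,0,0],[0,0,-40,0,0,0,0],[0,0,-40,0,0,-5.5,0],[0,0,-20,0,0,-5.5,0]]]'
python3 - <<'E'
from h import *
st();go(592.5,-141.5,130,8.2)
E
```

```text
t: 33.7
tcp_pos: [524.1, 386.6, 28.7]
ee_rot: [3.141, 0.0, -0.049]
force: [-0.3, 0.2, 0.0]
grip_width: 44.3
grip_force: 0.0
t: 34.2
tcp_pos: [524.2, 386.8, 28.9]
ee_rot: [-3.141, -0.0, -0.048]
force: [-1.1, -0.2, 3.4]
grip_width: 19.3
grip_force: 19.0
t: 34.7
tcp_pos: [525.1, 387.8, 156.3]
ee_rot: [-3.14, -0.004, 0.147]
force: [-0.3, -0.2, -1.7]
grip_width: 19.3
grip_force: 19.0
t 34.7 tcp [525.1 387.8 156.3] rot [-179.9   -0.2    8.4] F [-0.3 -0.2 -1.7] w 19.3 gf 19.0
turn(tool) [-0.1 -0.2  0.2] shift before turn [-11.2 533.5  25.1] after turn [ -8.8 533.5  26.3]
```

```bash
python3 -m jog '[[[0,20,0,0,0,0,0],[-1,40,0,0,0,0,0],[-1,48,0,0,0,0,0],[-1,48,0,0,0,0,0],[-1,48,0,0,0,0,0]]]'
python3 -m jog '[[[-1,48,0,0,0,0,0],[-1,48,0,0,0,0,0],[-1,48,0,0,0,0,0],[-1,48,0,0,0,0,0],[-1,48,0,0,0,0,0]]]'
python3 -m jog '[[[0,45,0,0,0,0,0],[0,32,0,0,0,0,0],[0,12,0,0,0,0,0],[0,0,15,0,0,0,0],[0,0,12,0,0,0,0]]]'
python3 - <<'E'
from h import *
st();go(592.5,-141.5,94,8.2)
E
```

```text
t: 35.2
tcp_pos: [548.0, 180.0, 150.7]
ee_rot: [3.14, 0.003, 0.14]
force: [1.4, 0.1, -0.9]
grip_width: 19.0
grip_force: 19.0
t: 35.7
tcp_pos: [576.5, -57.7, 150.7]
ee_rot: [3.141, 0.003, 0.139]
force: [0.9, 0.2, -1.0]
grip_width: 19.3
grip_force: 19.0
t: 36.2
tcp_pos: [590.1, -140.3, 123.4]
ee_rot: [-3.14, 0.002, 0.144]
force: [0.5, -0.5, -1.1]
grip_width: 19.5
grip_force: 19.0
t 36.2 tcp [ 590.1 -140.3  123.4] rot [-1.799e+02  1.000e-01  8.200e+00] F [ 0.5 -0.5 -1.1] w 19.5 gf 19.0
turn(tool) [-0.1  0.1  0. ] shift before turn [ 2.2  1.6 29.4] after turn [ 2.2  1.6 29.4]
```

Lower to 92 and measure the tip, glass and bar numerically, from colour transitions along the tube's column.

```bash
python3 -m jog '[[[1,1,10,0,0,0,0],[1,0.5,15,0,0,0,0],[0,0,6,0,0,0,0],[0,0,0,0,0,0,0],[0,0,0,0,0,0,0]]]'
python3 - <<'E'
from h import *
st(); c=cap('wrist','w12')
np.savez('pics/w12.npz',**{k:np.array(c[k]) for k in c})
# same code on the reference frames
for f in('w8','w10','w12'):
    c=dict(np.load(f'pics/{f}.npz'));p=c['pixels'].astype(int)
    s=p[:,256:263].mean(1)
    g=s.sum(1)
    hsv=cv2.cvtColor(c['pixels'],cv2.COLOR_BGR2HSV);H,S,V=[hsv[...,i].astype(int) for i in range(3)]
    cu=(H>3)&(H<15)&(S>110)&(V>110); cu[:, :200]=0;cu[:,320:]=0;cu[150:]=0
    v,u=np.where(cu)
    cap0=next(i for i in range(90,200) if g[i]>600)
    br=s[:,0]-s[:,2]
    gf=next(i for i in range(cap0+10,250) if br[i]>7 and br[i+2]>7)
    gn=next(i for i in range(312,345) if g[i]<540)
    ccap=np.where((p[cap0+8,200:320].min(-1)>200))[0].mean()+200
    wl=[np.where(abs(np.diff(p[cap0+20,200:320].sum(-1)))>60)[0]+200]
    print(f,'cap0',cap0,'gfar',gf,'gnear',gn,'capcol',ccap,'bar rows',v.min(),v.max(),'cols',u.min(),u.max(),'whitecols',wl)
    print([ (i,int(s[i,2]-s[i,0]),int(g[i])) for i in range(cap0-32,cap0,2)])
go(592.5,-141.5,94,8.2)
E
```

```text
t: 36.7
tcp_pos: [593.7, -143.0, 94.5]
ee_rot: [-3.142, -0.0, 0.144]
force: [0.2, -0.2, -1.3]
grip_width: 19.2
grip_force: 19.0
t 36.7 tcp [ 593.7 -143.    94.5] rot [-180.    -0.     8.2] F [ 0.2 -0.2 -1.3] w 19.2 gf 19.0
w8 cap0 130 gfar 173 gnear 324 capcol 258.5 bar rows 102 116 cols 238 275 whitecols [array([210, 211, 230, 231, 232, 243, 273, 274, 286, 301, 302])]
[(98, -9, 242), (100, 2, 261), (102, 92, 349), (104, 118, 362), (106, 116, 378), (108, 94, 380), (110, 14, 404), (112, 7, 411), (114, 7, 412), (116, 8, 415), (118, 7, 407), (120, 1, 418), (122, -9, 438), (124, -9, 441), (126, -9, 438), (128, -6, 446)]
w10 cap0 123 gfar 166 gnear 319 capcol 258.5 bar rows 102 111 cols 241 279 whitecols [array([213, 230, 231, 232, 243, 244, 273, 274, 286, 306])]
[(91, -9, 215), (93, -8, 224), (95, -9, 223), (97, -10, 213), (99, -11, 210), (101, 30, 269), (103, 29, 394), (105, 8, 402), (107, 7, 403), (109, 7, 407), (111, 7, 396), (113, 3, 408), (115, -8, 429), (117, -8, 428), (119, -8, 430), (121, -6, 425)]
w12 cap0 130 gfar 171 gnear 318 capcol 258.5 bar rows 102 116 cols 239 275 whitecols [array([212, 213, 219, 231, 232, 243, 244, 272, 273, 285, 300, 301])]
[(98, -9, 222), (100, 2, 234), (102, 86, 327), (104, 112, 340), (106, 112, 364), (108, 97, 365), (110, 20, 389), (112, 7, 397), (114, 8, 396), (116, 6, 400), (118, 6, 392), (120, 0, 405), (122, -8, 420), (124, -7, 425), (126, -8, 422), (128, -5, 475)]
turn(tool) [ 0. -0.  0.] shift before turn [-1.2 -1.9  0.9] after turn [-1.2 -1.9  0.9]
```

Run:
```python
from h import *
for f,b,dz,g in(('w8',(570.6,16.8),80.2,(109,172.5,324)),('w12',(593.4,-141.7),80.6,(109,171,318))):
    c=dict(np.load(f'pics/{f}.npz'));e=(238,275.5) if f=='w8' else (239,275.5)
    along(c,b,dict(tip=(259,g[0],dz),gfar=(259,g[1],dz+11),gnear=(259,g[2],dz+10),barfar=(257,102,63),barL=(e[0],110,60),barR=(e[1],110,60)))
```

```text
tip along 75.0 across -1.9
gfar along 45.3 across -1.8
gnear along -47.5 across -1.6
barfar along 78.7 across -0.8
barL along 74.5 across 10.0
barR along 74.4 across -11.3
tcp 0.3 -161.7
tip along 74.9 across -1.4
gfar along 44.9 across -1.4
gnear along -47.0 across -1.5
barfar along 78.8 across -0.3
barL along 74.4 across 10.3
barR along 74.4 across -11.1
tcp 0.3 -1.5
```

```bash
python3 -m jog '[[[0.4,-1,4,0,0,0,0],[0,0,4,0,0,0,0],[0,0,4,0,0,0,0],[0,0,2,0,0,0,0],[0,0,2,0,0,0,0]]]'
python3 -m jog '[[[0,0,2,0,0,0,0],[0,0,2,0,0,0,0],[0,0,2,0,0,0,0],[0,0,2,0,0,0,0],[0,0,0,0,0,0,0]]]'
python3 -m jog '[[[0,0,2,0,0,0,0],[0,0,2,0,0,0,0],[0,0,2,0,0,0,0]]]'
python3 -m jog '[[[0,0,2,0,0,0,0],[0,0,2,0,0,0,0],[0,0,0,0,0,0,0]]]'
```

```text
t: 37.25
tcp_pos: [593.7, -142.3, 78.3]
ee_rot: [-3.142, 0.0, 0.144]
force: [-0.8, 0.5, 0.6]
grip_width: 19.5
grip_force: 19.0
t: 37.75
tcp_pos: [593.1, -142.3, 69.8]
ee_rot: [-3.141, 0.001, 0.143]
force: [0.5, -1.0, -2.0]
grip_width: 19.5
grip_force: 19.0
t: 38.05
tcp_pos: [593.6, -142.3, 64.4]
ee_rot: [3.142, 0.0, 0.144]
force: [-2.2, 0.9, 0.7]
grip_width: 19.5
grip_force: 19.0
t: 38.35
tcp_pos: [593.7, -142.0, 60.1]
ee_rot: [-3.141, 0.0, 0.144]
force: [-0.5, 0.1, -1.6]
grip_width: 19.4
grip_force: 19.0
```

```bash
python3 -m jog '[[[0,0,1,0,0,0,0],[0,0,1,0,0,0,0],[0,0,1,0,0,0,0],[0,0,0,0,0,0,0]]]'
python3 -m jog '[[[0,0,1,0,0,0,0],[0,0,1,0,0,0,0],[0,0,0,0,0,0,0]]]'
```

```text
t: 38.75
tcp_pos: [594.0, -142.1, 58.5]
ee_rot: [3.141, -0.0, 0.144]
force: [-3.1, 0.7, 10.5]
grip_width: 19.4
grip_force: 19.0
t: 39.05
tcp_pos: [594.4, -142.1, 57.9]
ee_rot: [3.141, -0.001, 0.144]
force: [-7.5, 2.6, 22.7]
grip_width: 19.2
grip_force: 19.0
```

```bash
python3 -m jog '[[[0,0,-3,0,0,0,0],[0,0,0,0,0,0,0.25],[0,0,0,0,0,0,0.5],[0,0,0,0,0,0,0.5],[0,0,-15,0,0,0,0.5]]]'
python3 -m jog '[[[0,0,-40,0,0,0,0.5],[0,-20,-50,0,0,0,0.5],[0,-40,-50,0,0,0,0.5],[0,-20,-37,0,0,0,0.5],[0,0,0,0,0,0,0.5]]]'
python3 -m jog '[[[0,0,0,0,0,0,0],[0,0,0,0,0,0,0],[0,0,0,0,0,0,0]]]' 20
python3 - <<'E'
from h import *
st(); c=cap('wrist','w13');P=cloud(c)
u=np.array([np.cos(np.radians(8.2)),np.sin(np.radians(8.2))]);n=np.array([-u[1],u[0]])
D=P[...,:2]-np.array([582,-62.4]);a=D@u;b=D@n
hsv=cv2.cvtColor(c['pixels'],cv2.COLOR_BGR2HSV);H,S,V=[hsv[...,i].astype(int) for i in range(3)]
for k,nm in((-80,'bay0'),(0,'bay1'),(80,'bay2')):
    for lo,hi,w in((-66,-46,'capN'),(-40,0,'glassN'),(0,40,'glassF'),(47,65,'capF'),(67,73,'tipF')):
        m=(a>lo)&(a<hi)&(abs(b-k)<18)&(P[...,2]>40)&(P[...,2]<130)
        print(nm,w,m.sum(),np.percentile(P[m][:,2],[50,90,97]).round(1) if m.sum()>5 else '',b[m].mean().round(1) if m.sum() else '')
for q in blobs(c,(H>3)&(H<15)&(S>110)&(V>110),59,20,(100,60,400,260)): print('cu',q[:5])
t=cap('top','t13')
hsv=cv2.cvtColor(t['pixels'],cv2.COLOR_BGR2HSV);H,S,V=[hsv[...,i].astype(int) for i in range(3)]
print('ball',blobs(t,((H<6)|(H>174))&(S>150)&(V>80),92,5,(330,200,400,270)))
Q=cloud(t);m=(abs(Q[...,0]-566)<75)&(abs(Q[...,1]+373)<90)&(Q[...,2]>14)
n_,l,s_,ct=cv2.connectedComponentsWithStats(m.astype(np.uint8))
for i in range(1,n_):
    if s_[i,4]>30: p=Q[l==i];print('tray tube',p.mean(0).round(0),np.ptp(p[:,0]).round(0),np.ptp(p[:,1]).round(0))
E
```

```text
t: 39.55
tcp_pos: [592.1, -141.9, 72.0]
ee_rot: [-3.14, 0.004, 0.144]
force: [0.4, 0.0, -0.9]
grip_width: 42.9
grip_force: 0.0
t: 40.05
tcp_pos: [586.9, -69.1, 242.6]
ee_rot: [3.141, -0.01, 0.149]
force: [1.2, 0.6, -0.2]
grip_width: 43.7
grip_force: 0.0
t: 40.35
tcp_pos: [582.9, -74.2, 234.6]
ee_rot: [-3.141, 0.003, 0.142]
force: [0.1, -0.6, -0.4]
grip_width: 21.9
grip_force: 0.0
t 40.4 tcp [582.9 -74.2 234.6] rot [-180.     0.2    8.1] F [ 0.1 -0.6 -0.4] w 21.9 gf 0.0
bay0 capN 406 [55.6 58.6 59. ] -79.6
bay0 glassN 511 [54.6 56.3 56.9] -78.9
bay0 glassF 579 [54.6 56.3 56.9] -78.7
bay0 capF 468 [56.1 58.8 59.3] -79.6
bay0 tipF 120 [57.2 60.2 61.1] -79.1
bay1 capN 406 [55.4 58.6 59. ] -0.7
bay1 glassN 493 [54.7 56.2 56.8] -0.7
bay1 glassF 546 [54.7 56.4 57. ] -1.0
bay1 capF 462 [56.3 58.8 59.4] -1.0
bay1 tipF 119 [57.7 60.8 61.2] -0.7
bay2 capN 384 [56.1 58.8 59.2] 79.2
bay2 glassN 518 [54.7 56.4 57.1] 77.5
bay2 glassF 584 [54.6 56.4 56.9] 77.3
bay2 capF 491 [56.3 58.8 59.5] 78.9
bay2 tipF 123 [57.3 60.4 61.1] 78.1
cu [645.2, 26.3, -80.2, 21.4, 7.6]
cu [656.2, -52.0, -82.5, 19.7, 8.5]
cu [667.6, -130.6, -83.2, 22.2, 8.5]
cu [518.8, -152.4, -88.7, 25.7, 12.9]
cu [495.7, 5.1, -77.1, 22.7, 10.6]
cu [506.9, -72.7, -82.9, 20.2, 8.6]
ball [[447.4, -270.8, -70.2, 22.5, 21.2, 355.8, 220.4, 56.0]]
tray tube [ 564. -420.   25.] 147.0 32.0
tray tube [ 562. -329.   24.] 141.0 34.0
```

All three tubes sit at the same seated height, and both spent tubes lie in the tray. Now the lever on.

```bash
python3 -m jog '[[[-15,20,0,0,0,0.6,0],[-30,40,0,0,0,0,0],[-30,45,0,0,0,0,0],[-30,45,0,0,0,0,0],[-16,27,0,0,0,0,0]]]'
python3 -m jog '[[[0,0,30,0,0,0,0],[0,0,40,0,0,0,0],[0,0,10,0,0,0,0],[0,0,0,0,0,0,0],[0,0,0,0,0,0,0]]]'
python3 - <<'E'
from h import *
st();go(486,-266,100,7.5)
E
```

```text
t: 40.95
tcp_pos: [488.3, -261.6, 235.3]
ee_rot: [3.141, 0.002, 0.129]
force: [1.3, 0.2, -0.4]
grip_width: 0.3
grip_force: 0.0
t: 41.45
tcp_pos: [492.0, -257.5, 156.9]
ee_rot: [3.141, -0.001, 0.133]
force: [-0.3, -0.5, 0.3]
grip_width: 0.6
grip_force: 0.0
t 41.5 tcp [ 492.  -257.5  156.9] rot [ 1.8e+02 -1.0e-01  7.6e+00] F [-0.3 -0.5  0.3] w 0.6 gf 0.0
turn(tool) [ 0.  -0.1  0.1] shift before turn [-7.1  7.6 56.9] after turn [-7.   7.6 56.9]
```

```bash
python3 -m jog '[[[0,7.5,27,0,0,0,0],[0,0,30,0,0,0,0],[0,0,0,0,0,0,0],[-6,0,0,0,0,0,0],[-8,0,0,0,0,0,0]]]'
python3 -m jog '[[[-8,0,0,0,0,0,0],[-8,0,0,0,0,0,0],[-8,0,0,0,0,0,0],[-8,0,0,0,0,0,0],[-8,0,0,0,0,0,0]]]'
python3 -m jog '[[[-8,0,0,0,0,0,0],[-8,0,0,0,0,0,0],[-8,0,0,0,0,0,0],[-6,0,0,0,0,0,0],[0,0,0,0,0,0,0]]]'
python3 -m jog '[[[-3,0,0,0,0,0,0],[-3,0,0,0,0,0,0],[-2,0,0,0,0,0,0],[0,0,0,0,0,0,0]]]'
```

```text
t: 41.95
tcp_pos: [479.4, -267.1, 101.0]
ee_rot: [3.14, -0.003, 0.134]
force: [-0.1, -0.3, -1.3]
grip_width: 0.1
grip_force: 0.0
t: 42.45
tcp_pos: [437.9, -272.2, 99.1]
ee_rot: [3.142, 0.0, 0.133]
force: [0.9, -0.4, 1.9]
grip_width: 0.4
grip_force: 0.6
t: 42.95
tcp_pos: [407.5, -276.1, 98.7]
ee_rot: [-3.141, 0.002, 0.132]
force: [0.0, -0.5, 0.7]
grip_width: 0.6
grip_force: 0.0
t: 43.35
tcp_pos: [400.7, -277.1, 98.9]
ee_rot: [-3.141, 0.0, 0.133]
force: [-0.3, 0.6, 0.2]
grip_width: 0.5
grip_force: 0.0
```

```bash
python3 -m jog '[[[-2,0,0,0,0,0,0],[-2,0,0,0,0,0,0],[-2,0,0,0,0,0,0],[0,0,0,0,0,0,0]]]'
python3 -m jog '[[[-2,0,0,0,0,0,0],[-1,0,0,0,0,0,0],[0,0,0,0,0,0,0]]]'
python3 -m jog '[[[-1,0,0,0,0,0,0],[-1,0,0,0,0,0,0],[0,0,0,0,0,0,0]]]'
```

```text
t: 43.75
tcp_pos: [394.6, -277.9, 98.9]
ee_rot: [-3.142, 0.0, 0.133]
force: [0.3, 0.8, -0.6]
grip_width: 0.3
grip_force: 0.1
t: 44.05
tcp_pos: [393.0, -278.2, 99.1]
ee_rot: [3.141, -0.002, 0.134]
force: [4.5, 0.4, -3.0]
grip_width: 0.8
grip_force: 2.2
t: 44.35
tcp_pos: [392.7, -278.2, 99.3]
ee_rot: [3.14, -0.005, 0.134]
force: [8.6, 0.8, -6.3]
grip_width: 0.8
grip_force: 4.5
```

At the stop. Back off, rise, verify and hand in.

```bash
python3 -m jog '[[[10,0,0,0,0,0,0],[20,0,0,0,0,0,0],[0,0,-30,0,0,0,0],[0,0,-50,0,0,0,0],[0,0,-50,0,0,0,0]]]'
python3 -m jog '[[[10,30,0,0,0,0,0],[10,45,0,0,0,0,0],[10,45,0,0,0,0,0],[0,30,0,0,0,0,0],[0,0,0,0,0,0,0]]]'
python3 - <<'E'
from h import *
st();t=cap('top','t14')
hsv=cv2.cvtColor(t['pixels'],cv2.COLOR_BGR2HSV);H,S,V=[hsv[...,i].astype(int) for i in range(3)]
print('ball (start 371.3,-284.6)',blobs(t,((H<6)|(H>174))&(S>170)&(V>110),80,5,(330,200,400,270)))
a=np.load('pics/top0.npz')['pixels'].astype(int)
d=(abs(t['pixels'].astype(int)-a).max(-1)>50).astype(np.uint8)
n,l,s,_=cv2.connectedComponentsWithStats(d)
print([tuple(x) for x in s[1:] if x[4]>25])
E
```

```text
t: 44.85
tcp_pos: [418.6, -274.1, 229.8]
ee_rot: [-3.14, 0.004, 0.133]
force: [0.6, -1.0, -0.4]
grip_width: 0.5
grip_force: 0.0
t: 45.35
tcp_pos: [467.7, -424.0, 228.2]
ee_rot: [3.14, 0.003, 0.127]
force: [0.5, 0.1, -0.7]
grip_width: 0.6
grip_force: 0.0
t 45.4 tcp [ 467.7 -424.   228.2] rot [179.9   0.2   7.3] F [ 0.5  0.1 -0.7] w 0.6 gf 0.0
ball (start 371.3,-284.6) [[370.9, -284.7, 6.3, 20.4, 20.4, 359.8, 247.6, 50.0]]
[(np.int32(302), np.int32(147), np.int32(15), np.int32(46), np.int32(334)), (np.int32(278), np.int32(152), np.int32(10), np.int32(43), np.int32(162)), (np.int32(248), np.int32(154), np.int32(15), np.int32(46), np.int32(331)), (np.int32(365), np.int32(160), np.int32(12), np.int32(44), np.int32(322)), (np.int32(373), np.int32(160), np.int32(139), np.int32(224), np.int32(14125)), (np.int32(195), np.int32(162), np.int32(14), np.int32(46), np.int32(304)), (np.int32(125), np.int32(167), np.int32(13), np.int32(48), np.int32(304)), (np.int32(163), np.int32(167), np.int32(13), np.int32(48), np.int32(313)), (np.int32(503), np.int32(374), np.int32(9), np.int32(10), np.int32(53))]
```

The only changes from the first picture are the tubes and the arm. The lever ball is back at its ON position.

```bash
python3 -c "
from station import r
print(r.hand_in())"
```

```text
the job is handed in; nothing more can be done
None
```

The job is handed in, with no result returned: the lever went off first, both spent tubes are in the discard tray, the three new tubes are seated in bays of their own, the lever is fully on again, and the crockery was not moved.

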